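Refit the well cover under its lip and bolt it

TASK

The steel cover of the white instrument's well has been washed and is drying on the sloping rack. Refit it gently: hold it tilted, slip its plain end under the lip at the keypad end of the well, then level it down until it lies flat on the floor of the well. Then slide the bolt fully home over its flange, let go, and leave the other things on the bench where they are.

Things in the scene. Friction and masses are not known exactly. Their poses are not given: they have to be found in the camera images.
- well (a point): centre of the flat floor of the well sunk in the white instrument (fixed casing 330 x 170 mm, flat top 80 mm above the bench). The floor is 44 mm above the bench, 36 mm below the casing top. +x points from the lip end (keypad and display, nearer the robot) to the bolt end, z up. Plain vertical walls at x = -82.5 and +82.5 mm, y = -59 and +59 mm; only the -x end has a lip
- lip (a point): middle of the lower free edge of the lip that overhangs the well's -x end over its whole width; axes as the well's. It is at x = -68 mm, z = 16 mm in the well frame: a slot 14 mm deep and 16 mm high lies under it. The lip's top is flush with the casing top. The opening from here to the far wall (150.5 mm) is shorter than the cover (160 mm)
- bolt (a joint): flat steel slide bolt on the casing top beyond the well's +x wall; 0 = withdrawn, 0.030 m = fully home (end stop); the value grows as it slides to the well's -x. Its nose, 44 mm wide, is at x = 94 mm minus the value in the well frame, underside 38 mm above the well floor; home, it stands over the cover's flange. About 2 N of friction, no spring: stays where it is left
- bolt_tab (a point): centre of the bolt's upright tab, moving with the bolt: 12 mm thick (x) x 36 mm wide (y), top 18 mm above this point, foot on the 6 mm thick bolt plate 18 mm below it (casing top 26 mm below it, z 62 mm in the well frame). At x = 134 mm minus the bolt's value in the well frame. Axes as the well's. Can be pinched from above or pushed
- cover_grip (a point): loose steel cover, 0.25 to 0.5 kg: plate 160 (x) x 110 (y) x 6 mm with an upright grip plate 12 (x) x 50 (y) mm, 45 mm tall above the plate. This point is the grip's middle, 26 mm above the plate's top face, 32 mm above its underside. z = plate normal, grip side. Plain end 87 mm to -x; other end 73 mm to +x, with a 4 mm flange bent up to 35 mm above the underside
- cover_edge (a point): middle of the cover's plain end (half-way through its 6 mm thickness), which goes under the lip: 87 mm to -x and 29 mm below cover_grip in the cover's axes; same axes
- rack: fixed aluminium draining rack, 180 (x) x 140 mm, its top sloping up 30 degrees along +x (away from the robot), about 25 mm high at the low end, 115 mm at the high end. Origin under its centre on the bench, z up. At the start the cover lies on it, same yaw, plain end down against a 6 mm stop, so tilted 30 degrees with its normal leaning towards the robot
- jar: small closed jar, 48 mm across, 75 mm tall; origin at its underside; bystander, to be left where it is
- beaker: glass beaker, 52 mm across, 70 mm tall; origin at its underside; bystander, to be left where it is
- dish: white shallow dish, 90 mm across, 20 mm tall; origin at its underside; bystander, to be left where it is
- flask: amber bottle, 60 mm across, 150 mm tall; origin at its underside; bystander, to be left where it is
- carton: cardboard carton 120 x 70 x 60 mm; origin at its underside; bystander, to be left where it is
- spatula: spatula 190 mm long, lying; bystander, to be left where it is
- weight: brass weight 38 mm across, 58 mm tall; origin at its underside; bystander, to be left where it is
Mind the look-alikes: they are no part of the job. Leave any green look-alike of the part that bears cover_grip alone.

How it is judged:
By the outcome, as a careful person would: the job done as asked, in the order asked, and still so for the second after the job is handed in, with the robot touching nothing.
It also fails if it takes over 58 s, if anything falls off the work surface, if the arm or the gripper's body presses on something with over 40 N, if the wrist force passes 120 N, or if a joint passes its speed limit or range.

ROBOT

A 7-joint arm with a two-finger parallel gripper is mounted at the origin on the work surface. World frame = base frame: x ahead of the robot, y to its left, z up, the work surface at z = 0. Lengths are in mm, angles in rad, forces in N, time in s.
With the tool pointing down it reaches from about 375 to 925 mm from the base axis. Payload 3.1 kg.
Tool frame: the origin (TCP) lies at the very end of the fingers, on their centre line; the grasp point (between the pads) lies 19 mm behind it; z points along the fingers, y is the direction in which the jaws open and shut (so a half turn about z gives the same grasp; the last joint's range is limited). The gripper opens to 85 mm and grips with 20 to 120 N. Pads are 22 mm wide; open, the fingers measure 114 mm over their backs; the gripper's body (76 mm by 85 mm) begins 54 mm behind the grasp point. The pads swing forward as they close: fully open they stand 13 mm farther back than shut.
Start: joints at [1.015, 0.383, 0.044, 1.598, -0.018, 1.161, -0.05], TCP at [287.303, -583.061, 231.269] pointing down, gripper open.
Joint ranges: [-2.61, 2.61], [-0.41, 2.15], [-1.48, 1.57], [0, 2.5], [-1.57, 4.71], [0.05, 1.97], [-2.85, 2.85]. Speed limits (rad/s): [2.79, 2.79, 3.14, 3.14, 3.14, 3.14, 3.14].

INTERFACE

Orientations are given as a rotation vector (axis times angle).
In Python, from plant import manip gives the robot as it stands. The module is installed in compiled form; this text tells all that it offers.
- The arm moves only by the tool apply_moves, never from a script. Its argument "moves" is a list of rows, each a list of 2 entries, a list of its own where there are three numbers: the shift along the world's x, y, z in cm, then the turn, a rotation vector about the world's x, y, z in rad. A call has 1 to 5 rows; each row is the pose to reach, as a shift and turn from the pose commanded when the call began; what a row does not reach only later rows make up. A row lasts 1/8 s, in which the tool goes at most 62.5 mm and 10.7 degrees, less where a joint would pass 70% of its speed; a pose out of reach is approached as far as the arm can. A call with a gripper value outside its range is refused whole. "hand" is the closure, from -1 (fully open) to 1 (shut), set as the call begins (left out, the last holds). The fingers move at their own pace and stop on an object; "grip_force" is the grip in N (left out, the last holds). Time passes only in rows, so rows that repeat a pose let the fingers close. It gives the time, the measured TCP pose, the force and the opening at its end, in the units of the state.
- manip.read_state(): the state, without advancing time (a new reading comes with each control period).
- manip.camera(name): name is "scene" or "top" or "wrist"; returns the picture (420x560x3 uint8, red, green, blue); there is no depth.
- manip.camera_params(name): a dict with "camera_matrix" (3x3 intrinsics, pixels), "pose" (4x4, takes a point from camera to world coordinates). Camera axes: x right, y down, z forward; pixel columns grow to the right and rows downward; lengths in mm; the calibration is good to about 2 mm. A picture is of the moment at which its call begins: read the wrist's pose just before it. camera_params takes no time and is no camera call; for the wrist camera it gives the pose at the moment of the call.
- manip.sign_off(): hands the job in, once; it reports no verdict.
The state is a dict: "time": time; "joints": joint angles; "dq": joint speeds; "tau": joint torques, N m; "eef_pos": TCP position; "eef_rot": TCP orientation; "ft_force": force on the tool from outside, world axes, zero at the start; "torque": the same for the moment, N m; "width": opening from 0.0 (shut) to 1.0 (fully open).
Only numpy, scipy, OpenCV 4.12 (cv2) and the standard library are available. Lean on these libraries where they do the work, as an engineer would, in place of code of your own. Each camera call takes 0.05 s, during which the arm holds its last target.

## Working session

There is one attempt and no reset: what is moved stays moved. The work goes in short steps, Python scripts to look and compute and a tool call to move; the robot and the scene stay as the last step left them, time stands still between calls to the robot, and variables do not carry over. Pictures are saved under pics/ and viewed, and the job is handed in when it is done.

Besides the shell and the picture viewer there is one more tool, called after "Call:" as name(argument=value, ...) on one line, values as JSON. apply_moves: Moves the arm, as the interface text tells. Its arguments: {"type":"object","properties":{"moves":{"type":"array"},"hand":{"type":"number"},"grip_force":{"type":"number"}},"required":["moves"]}

```bash
mkdir -p pics; ls; python3 - <<'E'
from plant import manip
import cv2,numpy as np
s=manip.read_state()
for k,v in s.items(): print(k,np.round(v,3))
for n in ["scene","top","wrist"]:
    p=manip.camera_params(n); print(n,np.round(p["camera_matrix"],1).tolist(),np.round(p["pose"],3).tolist())
    im=manip.camera(n); cv2.imwrite(f"pics/{n}0.png",im[:,:,::-1])
E
```

```text
pics
time 0.0
joints [ 1.015  0.384  0.044  1.6   -0.018  1.161 -0.05 ]
dq [-0.001  0.     0.     0.     0.001 -0.001  0.003]
tau [-1.0000e-03 -4.3346e+01  1.0240e+00 -2.4951e+01  1.1000e-02  1.1000e-02
 -0.0000e+00]
eef_pos [ 286.861 -582.231  229.892]
eef_rot [-3.057e+00 -7.120e-01  1.000e-03]
ft_force [ 0.116  0.483 -0.587]
torque [-0.003  0.006 -0.031]
width 1.001
scene [[432.0, 0.0, 276.7], [0.0, 432.0, 203.9], [0.0, 0.0, 1.0]] [[-0.789, 0.462, -0.405, 991.078], [0.614, 0.605, -0.507, 575.725], [0.011, -0.648, -0.761, 968.817], [0.0, 0.0, 0.0, 1.0]]
top [[524.1, 0.0, 282.1], [0.0, 524.1, 211.4], [0.0, 0.0, 1.0]] [[-0.002, -0.995, 0.099, 356.886], [-1.0, 0.004, 0.018, -20.728], [-0.018, -0.099, -0.995, 1742.127], [0.0, 0.0, 0.0, 1.0]]
wrist [[326.9, 0.0, 274.2], [0.0, 326.9, 209.2], [0.0, 0.0, 1.0]] [[0.442, -0.849, -0.289, 361.511], [-0.897, -0.419, -0.14, -545.711], [-0.003, 0.321, -0.947, 371.15], [0.0, 0.0, 0.0, 1.0]]
```

View pics/scene0.png

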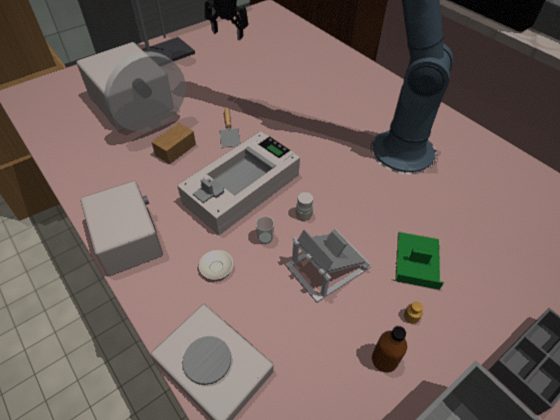

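View pics/top0.png

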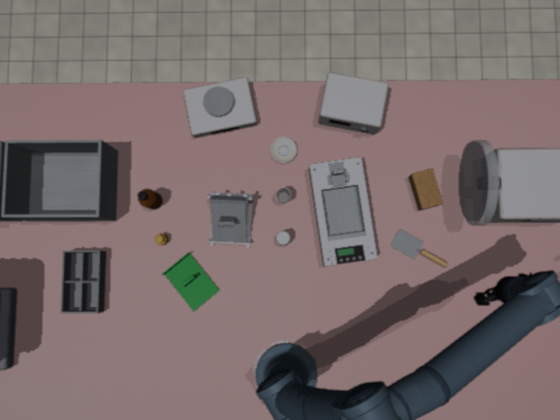

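View pics/wrist0.png

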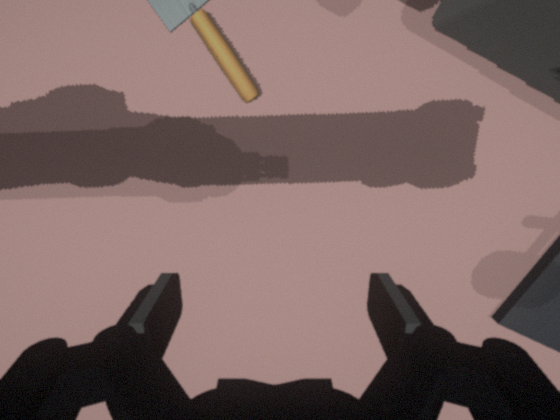

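The top view shows the rack and cover at about (230,220), the instrument at (343,212) and its bolt at (338,175). The green look-alike is at (192,282). I'll enlarge these areas next.

```bash
cat > h.py <<'E'
from plant import manip
import cv2,numpy as np
from scipy.spatial.transform import Rotation as R
def ray(n,uv,P=None):
    p=P or manip.camera_params(n);K=np.array(p["camera_matrix"]);T=np.array(p["pose"])
    d=T[:3,:3]@np.linalg.solve(K,[uv[0],uv[1],1.]);return T[:3,3],d
def atz(n,uv,z,P=None):
    o,d=ray(n,uv,P);return o+d*(z-o[2])/d[2]
def proj(n,X,P=None):
    p=P or manip.camera_params(n);K=np.array(p["camera_matrix"]);T=np.array(p["pose"])
    c=(np.atleast_2d(X)-T[:3,3])@T[:3,:3];q=c@K.T;return q[:,:2]/q[:,2:]
def crop(img,x0,y0,x1,y1,s,out):
    cv2.imwrite(out,cv2.resize(img[y0:y1,x0:x1],None,fx=s,fy=s,interpolation=cv2.INTER_CUBIC))
E
python3 - <<'E'
from h import *
t=cv2.imread("pics/top0.png");s=cv2.imread("pics/scene0.png")
crop(t,195,180,265,255,8,"pics/ct_rack.png")
crop(t,300,150,385,275,4.8,"pics/ct_well.png")
crop(s,275,220,375,305,8,"pics/cs_rack.png")
crop(s,170,125,310,235,5.7,"pics/cs_well.png")
E
```

```text
(no output)
```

View pics/ct_rack.png

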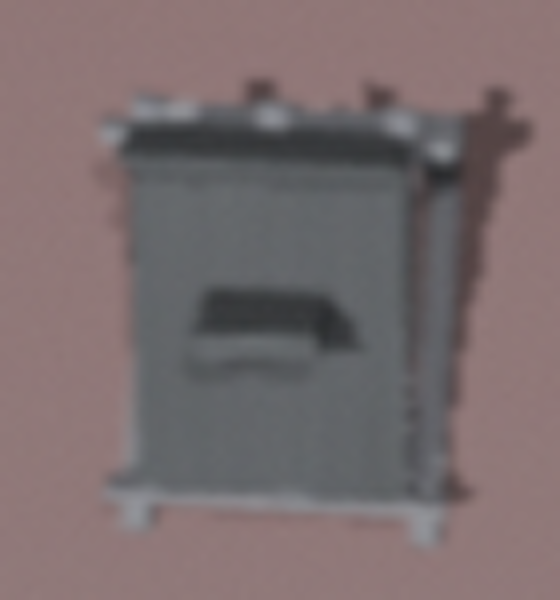

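View pics/ct_well.png

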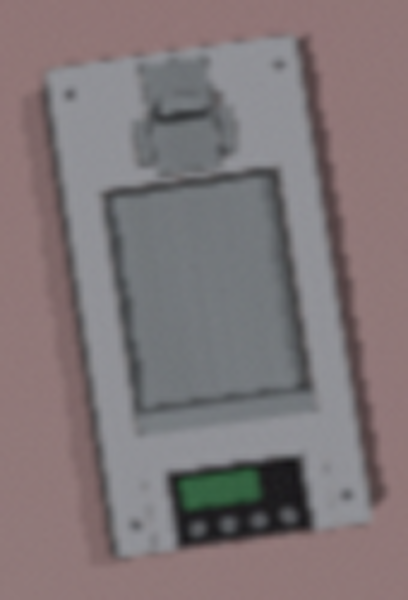

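View pics/cs_rack.png

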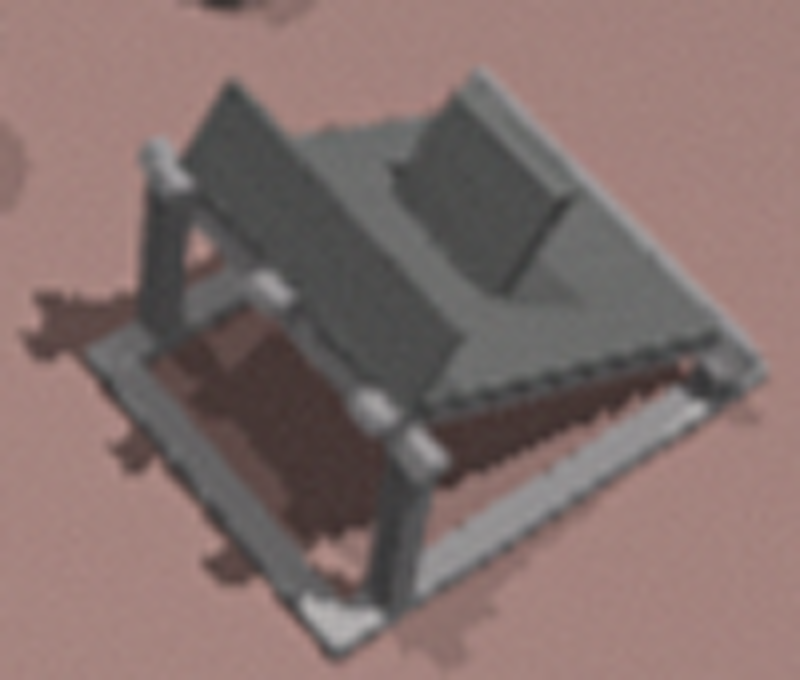

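View pics/cs_well.png

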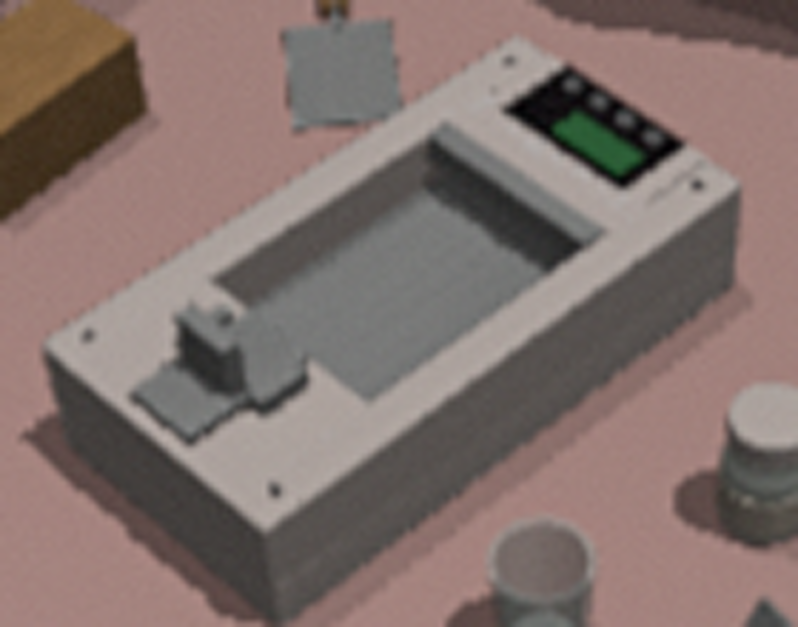

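```bash
cat > fit.py <<'E'
from h import *
from scipy.optimize import least_squares
t=lambda u,v:(300+(u+.5)/4.8-.5,150+(v+.5)/4.8-.5)
s=lambda u,v:(170+(u+.5)/5.7-.5,125+(v+.5)/5.7-.5)
PT=manip.camera_params("top");PS=manip.camera_params("scene")
# casing top corners -> direct
for c in [(47,75),(300,38),(370,522),(115,556)]: print("casing",np.round(atz("top",t(*c),80,PT),1))
for c in [(105,192),(275,170),(308,390),(137,410)]: print("open",np.round(atz("top",t(*c),80,PT),1))
for c in [(45,345),(270,527),(738,190),(520,38)]: print("Sc",np.round(atz("scene",s(*c),80,PS),1))
for c in [(218,280),(368,400),(600,235),(440,128)]: print("Sopen",np.round(atz("scene",s(*c),80,PS),1))
obs=[("top",t(105,192),(82.5,59,36)),("top",t(275,170),(82.5,-59,36)),("top",t(308,390),(-68,-59,36)),("top",t(137,410),(-68,59,36)),
("scene",s(218,280),(82.5,59,36)),("scene",s(368,400),(82.5,-59,36)),("scene",s(600,235),(-82.5,-59,36)),("scene",s(440,128),(-82.5,59,36))]
def f(p,full=0):
    r=[]
    for n,uv,X in obs:
        W=R.from_euler('z',p[2]).apply(X)+[p[0],p[1],44]
        r.append(proj(n,W,PT if n=="top" else PS)[0]-uv)
    return np.ravel(r)
q=least_squares(f,[600,-120,-.1]);print("well",np.round(q.x,3));print(np.round(q.fun.reshape(-1,2),2).tolist())
obs=obs[:4];q=least_squares(f,q.x);print("top only",np.round(q.x,3))
# rack cover
tr=lambda u,v:(195+(u+.5)/8-.5,180+(v+.5)/8-.5)
sr=lambda u,v:(275+(u+.5)/8-.5,220+(v+.5)/8-.5)
c,sn=np.cos,np.sin
# cover frame obs (origin cover_grip): grip top corners z=+19 ; plate far edge/flange
obs2=[("top",tr(190,345),(-6,25,19)),("top",tr(313,348),(-6,-25,19)),
("scene",sr(480,75),(-87,55,-26)) if 0 else ("scene",sr(463,92),(6,25,19)),("scene",sr(572,195),(6,-25,19)),
("scene",sr(232,80),(73,55,3)),("scene",sr(465,338),(73,-55,3)),("top",tr(135,165),(71,55,3)),("top",tr(412,170),(71,-55,3))]
def g(p):
    r=[]
    M=R.from_euler('z',p[3])*R.from_euler('y',-np.pi/6)
    for n,uv,X in obs2:
        r.append(proj(n,M.apply(X)+p[:3],PT if n=="top" else PS)[0]-uv)
    return np.ravel(r)
q=least_squares(g,[550,200,100,0]);print("grip",np.round(q.x,3));print(np.round(q.fun.reshape(-1,2),2).tolist())
E
python3 fit.py
```

```text
casing [670.9 -79.3  80. ]
casing [ 695.1 -248.6   80. ]
casing [ 372.5 -289.    80. ]
casing [ 350.6 -121.7   80. ]
open [ 591.7 -117.4   80. ]
open [ 606.  -230.5   80. ]
open [ 459.3 -249.9   80. ]
open [ 446.4 -137.1   80. ]
Sc [ 696.6 -239.    80. ]
Sc [671.2 -75.5  80. ]
Sc [ 355.3 -117.2   80. ]
Sc [ 373.4 -283.7   80. ]
Sopen [ 605.5 -225.5   80. ]
Sopen [ 591.2 -113.    80. ]
Sopen [ 433.  -134.5   80. ]
Sopen [ 451.3 -250.3   80. ]
well [ 5.18280e+02 -1.85085e+02 -3.30000e-02]
[[3.56, -3.42], [5.14, 2.21], [-2.52, 3.46], [-4.21, -1.84], [19.6, 19.52], [-28.24, -26.24], [-21.69, -19.51], [29.11, 21.62]]
top only [ 5.18698e+02 -1.84671e+02  1.28000e-01]
grip [491.763 192.906  87.051  -0.633]
[[-3.95, -3.02], [-6.63, 5.94], [8.74, 21.06], [-7.43, -8.66], [11.91, 29.09], [-21.08, -40.55], [8.43, -6.12], [2.13, 13.93]]
```

```bash
python3 - <<'E'
s=open('fit.py').read()
s=s.replace('s(218,280),(82.5,59,36)','s(218,280),(82.5,-59,36)').replace('s(368,400),(82.5,-59,36)','s(368,400),(82.5,59,36)').replace('s(600,235),(-82.5,-59,36)','s(600,235),(-82.5,59,36)').replace('s(440,128),(-82.5,59,36)','s(440,128),(-82.5,-59,36)')
s=s.replace('sr(463,92),(6,25,19)','sr(463,92),(6,-25,19)').replace('sr(572,195),(6,-25,19)','sr(572,195),(6,25,19)').replace('sr(232,80),(73,55,3)','sr(232,80),(73,-55,3)').replace('sr(465,338),(73,-55,3)','sr(465,338),(73,55,3)')
s=s.replace('obs=obs[:4]','obs+=[("top",t(47,75),(0,0,0))];obs=obs[:4]')
open('fit.py','w').write(s)
E
python3 fit.py|tail -6
```

```text
Sopen [ 451.3 -250.3   80. ]
well [ 5.18960e+02 -1.83304e+02  1.39000e-01]
[[-1.24, -0.23], [-0.1, -0.89], [0.39, -0.16], [-0.88, 0.95], [-1.87, -0.44], [-0.48, 0.11], [0.68, -0.92], [1.01, -1.28]]
top only [ 5.18698e+02 -1.84671e+02  1.28000e-01]
grip [ 4.91034e+02  1.83348e+02  9.86910e+01 -6.60000e-02]
[[-0.56, 1.97], [-0.01, 2.61], [-1.3, -0.61], [-1.85, 0.41], [-0.8, -0.15], [-1.23, -0.18], [-2.61, -0.76], [-1.81, 0.82]]
```

```bash
cat >> h.py <<'E'
def plan(pos,Rt,s=None):
    s=s or manip.read_state()
    R0=R.from_rotvec(s["eef_rot"]);d=(np.array(pos)-s["eef_pos"])/10;w=(Rt*R0.inv()).as_rotvec()
    print("t",round(s["time"],2),"shift cm",np.round(d,2),"turn",np.round(w,3),"deg",round(np.degrees(np.linalg.norm(w)),1),"F",np.round(s["ft_force"],1))
def toolR(yaw,tilt,sg=1):
    # cover frame: Rz(yaw)Ry(-tilt); tool z=-cover z, tool y = sg*cover x
    C=(R.from_euler('z',yaw)*R.from_euler('y',-tilt)).as_matrix()
    z=-C[:,2];y=sg*C[:,0];x=np.cross(y,z)
    return R.from_matrix(np.c_[x,y,z])
E
python3 - <<'E'
from h import *
s=manip.read_state();M=R.from_rotvec(s["eef_rot"]).as_matrix();print(M.round(3))
T=np.array(manip.camera_params("wrist")["pose"]);print("cam in tool",(M.T@(T[:3,3]-s["eef_pos"])).round(1));print((M.T@T[:3,:3]).round(3))
for sg in(1,-1):
  plan([480,-184,300],toolR(.13,0,sg));plan([491,183,200],toolR(-.066,np.pi/6,sg))
E
```

```text
[[ 0.897  0.442 -0.001]
 [ 0.442 -0.897  0.002]
 [-0.    -0.002 -1.   ]]
cam in tool [  83.1   -0.2 -141.2]
[[-0.    -0.947 -0.321]
 [ 1.    -0.    -0.   ]
 [ 0.    -0.321  0.947]]
t 0.15 shift cm [19.3  39.84  6.99] turn [-1.000e-03 -2.000e-03  1.243e+00] deg 71.2 F [-0.5  0.6 -0.4]
t 0.15 shift cm [20.4  76.54 -3.01] turn [-0.306 -0.457  1.022] deg 66.5 F [-0.5  0.6 -0.4]
t 0.15 shift cm [19.3  39.84  6.99] turn [-2.000e-03  1.000e-03 -1.899e+00] deg 108.8 F [-0.5  0.6 -0.4]
t 0.15 shift cm [20.4  76.54 -3.01] turn [ 0.522 -0.349 -2.039] deg 122.2 F [-0.5  0.6 -0.4]
```

Call:
apply_moves(moves=[[[2.9, 4.2, 0], [0, 0, 0.155]], [[5.8, 8.3, 0], [0, 0, 0.31]], [[8.7, 12.5, 0], [0, 0, 0.466]], [[11.6, 16.6, 0], [0, 0, 0.62]], [[14.5, 20.8, 0], [0, 0, 0.777]]], hand=-1)

```text
time: 0.78
eef_pos: [432.8, -373.6, 231.0]
eef_rot: [-2.557, -1.825, 0.0]
ft_force: [1.0, -0.4, -0.9]
width: 1.0
```

Call:
apply_moves(moves=[[[2.9, 4.2, 0], [0, 0, 0.155]], [[5.8, 8.3, 0], [0, 0, 0.31]], [[8.7, 12.5, 0], [0, 0, 0.466]], [[8.7, 12.5, 0], [0, 0, 0.466]], [[8.7, 12.5, 0], [0, 0, 0.466]]])

```text
time: 1.4
eef_pos: [518.8, -250.4, 230.8]
eef_rot: [-2.072, -2.36, 0.002]
ft_force: [1.1, -0.7, -0.2]
width: 1.0
```

```bash
cat > snap.py <<'E'
import sys,pickle
from h import *
n=sys.argv[1]
s=manip.read_state();p=manip.camera_params("wrist");im=manip.camera("wrist")
cv2.imwrite(f"pics/{n}.png",im[:,:,::-1]);cv2.imwrite(f"pics/{n}L.png",cv2.resize(im[:,:,::-1],None,fx=1.42,fy=1.42,interpolation=cv2.INTER_CUBIC));pickle.dump((s,p),open(f"pics/{n}.pkl","wb"))
print(round(s["time"],2),np.round(s["eef_pos"],1),np.round(R.from_rotvec(s["eef_rot"]).as_matrix(),3).tolist(),np.abs(s["dq"]).max().round(3),np.round(s["ft_force"],1),np.round(s["joints"],2))
E
python3 snap.py w1
```

```text
1.4 [ 518.8 -250.4  230.8] [[-0.129, 0.992, -0.001], [0.992, 0.129, -0.0], [-0.0, -0.001, -1.0]] 0.035 [ 1.1 -0.7 -0.2] [ 0.67  0.27 -0.34  1.76  0.1   1.13  0.43]
```

View pics/w1L.png

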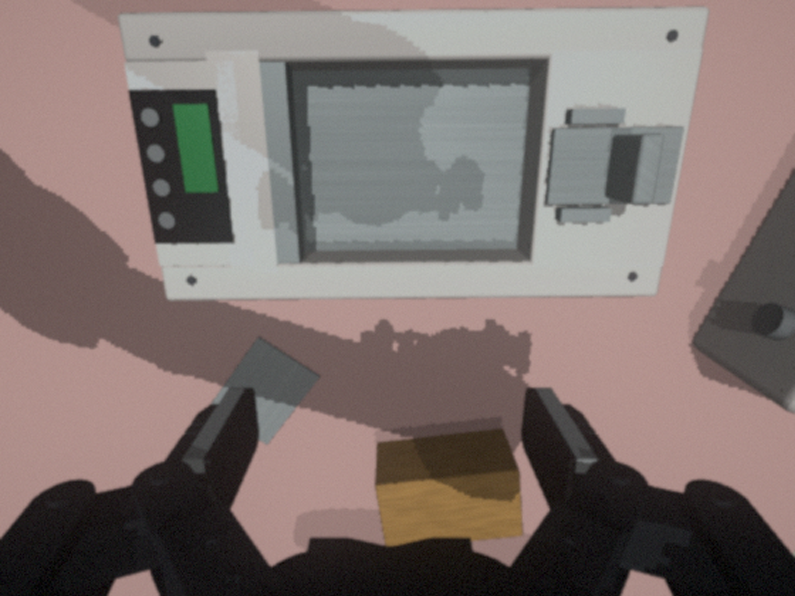

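```bash
python3 - <<'E'
from h import *
import pickle
from scipy.optimize import least_squares
s,P=pickle.load(open("pics/w1.pkl","rb"))
L=lambda u,v:((u+.5)/1.42-.5,(v+.5)/1.42-.5)
obs=[(L(287,62),(-68,59,36)),(L(301,263),(-68,-59,36)),(L(548,57),(82.5,59,36)),(L(530,262),(82.5,-59,36)),
(L(263,62),(-82.5,59,36)),(L(279,264),(-82.5,-59,36)),(L(527,85),(82.5,59,0)),(L(522,247),(82.5,-59,0))]
cas=[atz("w",L(*c),80,P) for c in[(120,14),(707,8),(657,295),(167,299)]]
print(np.round(cas,1).tolist());print([round(np.linalg.norm(cas[i]-cas[(i+1)%4]),1) for i in range(4)])
op=[atz("w",o[0],80,P) for o in obs[:6]];print(np.round(op,1).tolist(),np.linalg.norm(op[0]-op[1]),np.linalg.norm(op[2]-op[3]),np.linalg.norm(op[0]-op[2]),np.linalg.norm(op[1]-op[3]))
def f(p): return np.ravel([proj("w",R.from_euler('z',p[2]).apply(X)+[p[0],p[1],44+p[3]],P)[0]-uv for uv,X in obs])
q=least_squares(f,[519,-184,.13,0]);print(q.x.round(3),q.fun.reshape(-1,2).round(2).tolist())
w=q.x
for X in [(94,22,44),(94,-22,44),(134-6,18,80),(134-6,-18,80),(140,18,80),(140,-18,80)]:
    print(X,(proj("w",R.from_euler('z',w[2]).apply(X)+[w[0],w[1],44],P)[0]*1.42).round(0))
E
```

```text
[[352.4, -122.0, 80.0], [671.7, -77.7, 80.0], [696.3, -241.6, 80.0], [374.2, -286.5, 80.0]]
[np.float64(322.4), np.float64(165.7), np.float64(325.2), np.float64(166.0)]
[[445.0, -134.0, 80.0], [460.9, -250.3, 80.0], [591.1, -112.5, 80.0], [607.9, -230.4, 80.0], [431.5, -135.7, 80.0], [446.8, -252.8, 80.0]] 117.39301951690766 119.16100805742931 147.65991588280855 148.267458869594
[ 5.19770e+02 -1.83986e+02  1.33000e-01 -4.80600e+00] [[0.61, 1.55], [0.04, -0.19], [0.61, 4.32], [-0.17, 0.06], [-0.17, 1.62], [0.05, -0.85], [2.8, -9.26], [-4.39, 2.0]]
(94, 22, 44) [569. 131.]
(94, -22, 44) [560. 208.]
(128, 18, 80) [661. 137.]
(128, -18, 80) [649. 209.]
(140, 18, 80) [685. 137.]
(140, -18, 80) [672. 209.]
```

```bash
python3 - <<'E'
from h import *
import pickle
from scipy.optimize import least_squares
s,P=pickle.load(open("pics/w1.pkl","rb"))
L=lambda u,v:((u+.5)/1.42-.5,(v+.5)/1.42-.5)
obs=[(L(287,62),(-68,59,36)),(L(301,263),(-68,-59,36)),(L(548,57),(82.5,59,36)),(L(530,262),(82.5,-59,36)),
(L(263,62),(-82.5,59,36)),(L(279,264),(-82.5,-59,36))]
cx=[(120,14),(707,8),(657,297),(167,299)]
def f(p,full=1):
    T=lambda X:R.from_euler('z',p[2]).apply(X)+[p[0],p[1],44+p[3]]
    r=[proj("w",T(X),P)[0]-uv for uv,X in obs]
    r+=[proj("w",T((p[4]+a*165,p[5]+b*85,36)),P)[0]-L(*c) for c,(a,b) in zip(cx,[(-1,1),(1,1),(1,-1),(-1,-1)])]
    return np.ravel(r)
q=least_squares(f,[519,-184,.13,0,0,0]);print(q.x.round(3),q.fun.reshape(-1,2).round(2).tolist())
q=least_squares(lambda p:f(np.r_[p[:3],0,p[3:]]),[519,-184,.13,0,0]);print(q.x.round(3),q.fun.reshape(-1,2).round(2).tolist())
E
```

```text
[ 5.19481e+02 -1.82860e+02  1.38000e-01 -5.08200e+00  4.42700e+00
 -4.65000e-01] [[0.06, 0.52], [0.23, -1.09], [0.16, 2.22], [0.08, -1.66], [-0.7, 0.7], [0.23, -1.67], [-1.07, -0.11], [1.48, -0.21], [-0.93, -0.14], [0.42, 1.04]]
[ 5.19722e+02 -1.82918e+02  1.38000e-01  3.95500e+00 -1.08800e+00] [[-0.96, -0.38], [-0.54, 0.35], [2.49, 1.34], [1.88, -0.2], [-2.04, -0.2], [-0.78, -0.23], [-4.79, -0.8], [5.24, -0.86], [1.57, 2.34], [-2.18, 3.47]]
```

```bash
python3 - <<'E'
from h import *
yaw=-.066
n=(R.from_euler('z',yaw)*R.from_euler('y',-np.pi/6)).apply([0,0,1]);print(n)
plan(np.array([491,183.3,98.7])+n*100,toolR(yaw,np.pi/6))
for X in [(0,0,0),(75,55,-20)]:pass
E
```

```text
[-0.4989114   0.03297605  0.8660254 ]
t 1.45 shift cm [-7.72 43.81 -4.56] turn [ 0.017 -0.526 -0.189] deg 32.0 F [-1.4 -0.5  0.6]
```

Call:
apply_moves(moves=[[[-1.0, 5.5, 0], [0, -0.066, -0.024]], [[-2.0, 11.0, 0], [0, -0.13, -0.047]], [[-2.9, 16.5, 0], [0.01, -0.2, -0.071]], [[-3.9, 22.0, 0], [0.01, -0.263, -0.095]], [[-4.8, 27.4, -0.5], [0.01, -0.33, -0.118]]])

```text
time: 2.08
eef_pos: [471.4, 23.3, 227.1]
eef_rot: [2.03, 2.04, 0.33]
ft_force: [0.0, -0.2, -0.6]
width: 1.001
```

```bash
python3 - <<'E'
from h import *
yaw=-.066
n=(R.from_euler('z',yaw)*R.from_euler('y',-np.pi/6)).apply([0,0,1])
plan(np.array([491,183.3,98.7])+n*100,toolR(yaw,np.pi/6))
E
```

```text
t 2.08 shift cm [-3.03 16.33 -4.18] turn [ 0.007 -0.19  -0.068] deg 11.6 F [ 0.  -0.2 -0.6]
```

Call:
apply_moves(moves=[[[-1.0, 5.5, -1.2], [0, -0.063, -0.023]], [[-2.0, 11.0, -2.6], [0, -0.126, -0.045]], [[-3.0, 16.3, -4.2], [0.007, -0.19, -0.068]], [[-3.0, 16.3, -4.2], [0.007, -0.19, -0.068]], [[-3.0, 16.3, -4.2], [0.007, -0.19, -0.068]]])

```text
time: 2.7
eef_pos: [440.8, 187.2, 183.9]
eef_rot: [1.979, 1.866, 0.493]
ft_force: [0.6, -0.6, -0.6]
width: 0.999
```

```bash
python3 snap.py r1
```

```text
2.7 [440.8 187.2 183.9] [[0.059, 0.867, 0.495], [0.998, -0.05, -0.031], [-0.002, 0.496, -0.868]] 0.099 [ 0.6 -0.6 -0.6] [ 0.58 -0.14 -1.21  2.32  0.44  0.51 -1.06]
```

View pics/r1L.png

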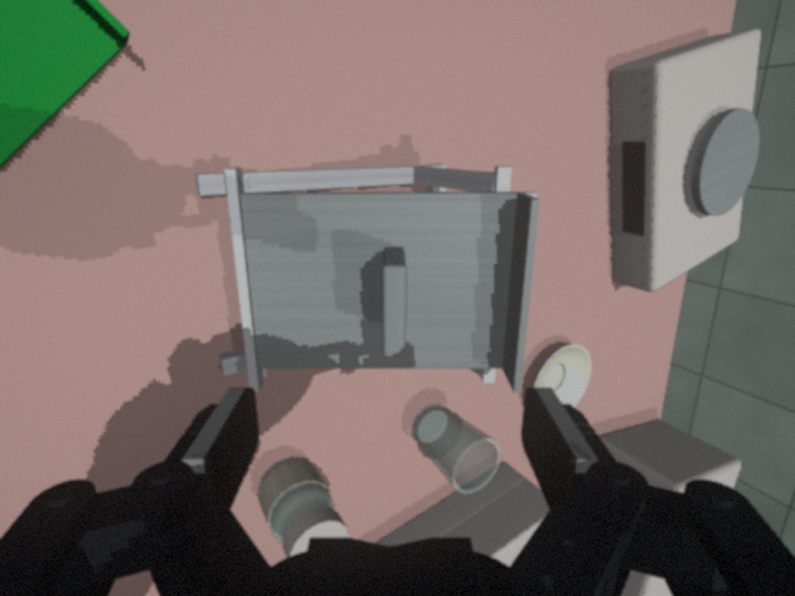

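The wrist view shows the cover squarely in frame: grip top at (385–406, 265–355) in the enlarged picture, plain end at the left, flange at the right.

```bash
python3 - <<'E'
from h import *
import pickle
from scipy.optimize import least_squares
s,P=pickle.load(open("pics/r1.pkl","rb"))
L=lambda u,v:((u+.5)/1.42-.5,(v+.5)/1.42-.5)
obs=[(L(385,265),(-6,25,19)),(L(406,265),(6,25,19)),(L(404,355),(6,-25,19)),(L(385,355),(-6,-25,19)),
(L(243,193),(-87,55,-26)),(L(255,367),(-87,-55,-26)),(L(537,197),(73,55,3)),(L(518,389),(73,-55,3)),(L(518,196),(69,55,-26)),(L(502,367),(69,-55,-26))]
def f(p,t=np.pi/6):
    M=R.from_euler('z',p[3])*R.from_euler('y',-t)
    return np.ravel([proj("w",M.apply(X)+p[:3],P)[0]-uv for uv,X in obs])
q=least_squares(f,[491,183,98,-.066]);print(q.x.round(3),q.fun.reshape(-1,2).round(2).tolist())
q2=least_squares(lambda p:f(p[:4],p[4]),[491,183,98,-.066,.52]);print(q2.x.round(3))
g=q.x
n=(R.from_euler('z',g[3])*R.from_euler('y',-np.pi/6)).apply([0,0,1])
plan(g[:3]-n*19,toolR(g[3],np.pi/6))
E
```

```text
[ 4.93103e+02  1.83392e+02  9.64570e+01 -6.20000e-02] [[-1.51, -0.6], [0.68, -0.51], [1.06, 0.28], [-1.44, 0.19], [-0.66, -0.45], [2.7, -0.62], [1.12, 1.95], [0.38, 1.07], [-1.2, -1.75], [-0.9, 0.34]]
[ 4.93183e+02  1.83379e+02  9.65200e+01 -6.40000e-02  5.14000e-01]
t 2.75 shift cm [  6.11  -0.28 -10.42] turn [ 0.002 -0.005  0.   ] deg 0.3 F [ 0.3 -0.9 -0.5]
```

Call:
apply_moves(moves=[[[1.9, -0.1, -3.3], [0, 0, 0]], [[3.8, -0.3, -6.6], [0, 0, 0]], [[5.0, -0.4, -8.5], [0, 0, 0]], [[5.9, -0.4, -9.9], [0, 0, 0]], [[5.9, -0.4, -9.9], [0, 0, 0]]])

```text
time: 3.38
eef_pos: [500.4, 179.4, 82.6]
eef_rot: [1.987, 1.861, 0.485]
ft_force: [-0.7, 0.0, -0.7]
width: 1.0
```

```bash
python3 snap.py r2
```

```text
3.38 [500.4 179.4  82.6] [[0.066, 0.869, 0.491], [0.998, -0.056, -0.036], [-0.004, 0.492, -0.871]] 0.075 [-0.7  0.  -0.7] [ 0.36  0.4  -1.04  2.29  1.36  0.66 -1.79]
```

View pics/r2L.png

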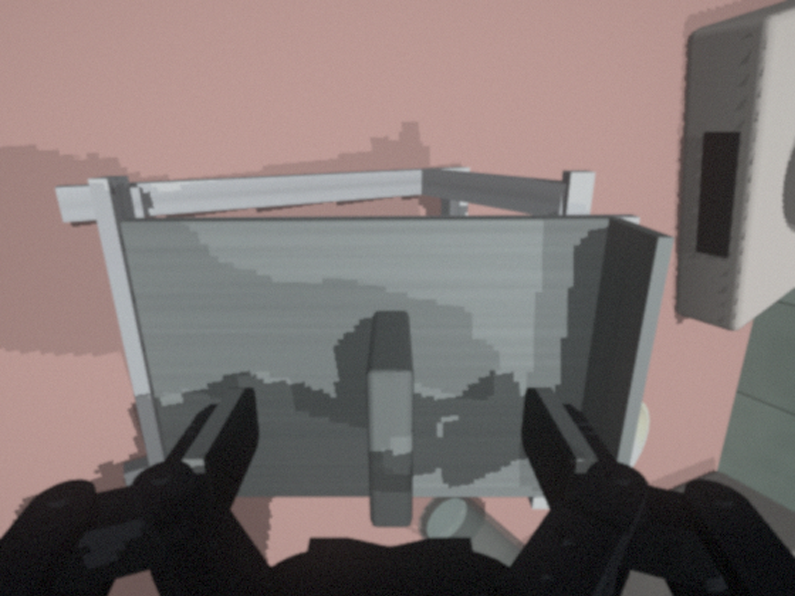

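The grip sits centred between the open fingers. I'll close on it now.

Call:
apply_moves(moves=[[[0, 0.3, 0.1], [0, 0, 0]], [[0, 0.3, 0.1], [0, 0, 0]], [[0, 0.3, 0.1], [0, 0, 0]], [[0, 0.3, 0.1], [0, 0, 0]], [[0, 0.3, 0.1], [0, 0, 0]]], hand=1, grip_force=60)

```text
time: 4.05
eef_pos: [499.9, 186.0, 86.6]
eef_rot: [1.979, 1.864, 0.494]
ft_force: [-5.3, -1.2, 6.2]
width: 0.131
```

```bash
python3 snap.py r3
```

```text
4.05 [499.9 186.   86.6] [[0.06, 0.866, 0.496], [0.998, -0.051, -0.032], [-0.002, 0.497, -0.868]] 0.004 [-5.3 -1.2  6.2] [ 0.35  0.4  -1.06  2.29  1.36  0.67 -1.79]
```

View pics/r3L.png

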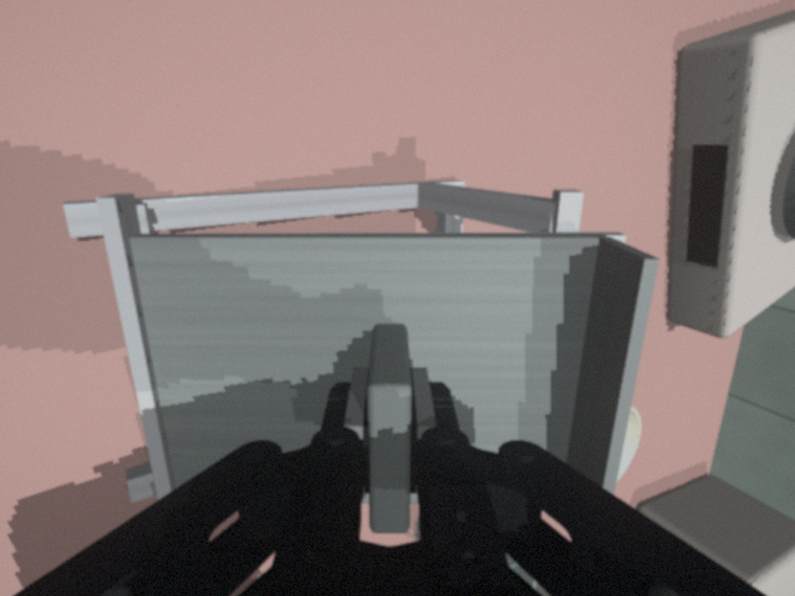

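Call:
apply_moves(moves=[[[-0.5, 0, 0.9], [0, 0, 0]], [[-1.5, 0.1, 2.6], [0, 0, 0]], [[-2.5, 0.1, 6.0], [0, 0, 0]], [[-2.5, 0.1, 11.0], [0, 0, 0]], [[-2.5, 0.1, 15.0], [0, 0, 0]]])

```text
time: 4.72
eef_pos: [471.5, 176.5, 202.4]
eef_rot: [1.994, 1.858, 0.454]
ft_force: [0.4, -2.7, -4.9]
width: 0.13
```

```bash
cat > tgt.py <<'E'
from h import *
WELL=np.array([519.6,-183.,44.]);WY=.137
G=dict(dy=-2.0,k=14.)  # grip in cover axes from TCP: +y offset, height above TCP
def tcp(xb,yb,zb,a,yaw=WY,g=G):
    C=R.from_euler('z',yaw)*R.from_euler('y',-a)
    tip=WELL+R.from_euler('z',WY).apply([xb,yb,zb])
    grip=tip+C.apply([87,0,32]);return grip+C.apply([0,-g['dy'],-g['k']]),toolR(yaw,a)
E
python3 snap.py r4; python3 - <<'E'
from tgt import *
plan(*tcp(-58,0,75,np.radians(25)))
E
```

```text
4.72 [471.5 176.5 202.4] [[0.076, 0.875, 0.477], [0.997, -0.057, -0.054], [-0.02, 0.48, -0.877]] 2.185 [ 0.4 -2.7 -4.9] [ 0.7  -0.08 -1.28  2.24  0.45  0.58 -1.  ]
t 4.78 shift cm [  5.85 -35.77  -3.48] turn [0.017 0.073 0.211] deg 12.9 F [ 1.1  0.7 -1.6]
```

View pics/r4L.png

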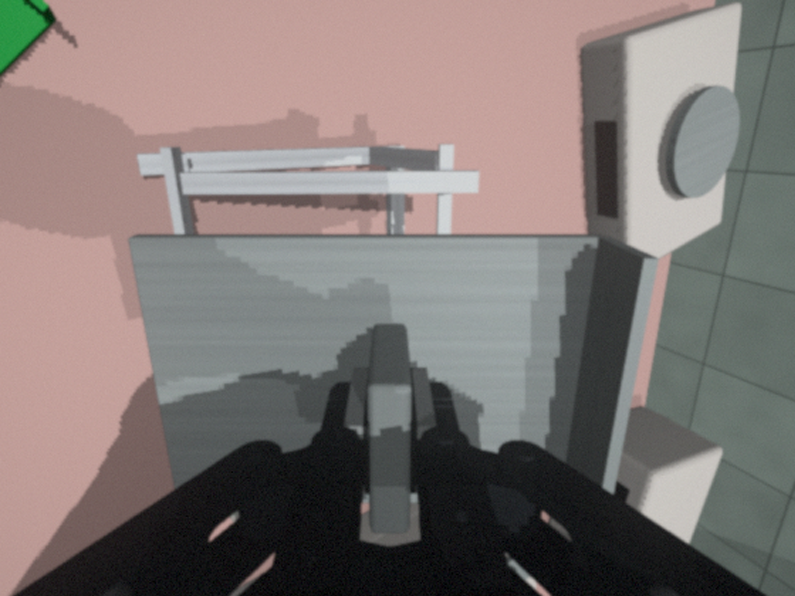

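```bash
python3 - <<'E'
from h import *
import pickle
from scipy.optimize import least_squares
s,P=pickle.load(open("pics/w1.pkl","rb"))
M=R.from_rotvec(s["eef_rot"]).as_matrix();T=np.array(P["pose"]);T2=np.eye(4);T2[:3,:3]=M.T@T[:3,:3];T2[:3,3]=M.T@(T[:3,3]-s["eef_pos"])
Pt=dict(camera_matrix=P["camera_matrix"],pose=T2)
L=lambda u,v:((u+.5)/1.42-.5,(v+.5)/1.42-.5)
obs=[(L(132,237),(-87,55,-26)),(L(597,238),(69,55,-26)),(L(658,260),(73,55,3)),(L(642,258),(69,55,3)),(L(371,387),(-6,25,19)),(L(410,387),(6,25,19)),
(L(371,532),(-6,-25,19)),(L(410,532),(6,-25,19)),(L(372,325),(-6,25,-26)),(L(407,325),(6,25,-26))]
B=R.from_matrix(np.array([[0,1,0],[1,0,0],[0,0,-1]],float)) # cover->tool
def f(p):
    Q=B*R.from_rotvec(p[3:])
    return np.ravel([proj("w",Q.apply(X)+p[:3],Pt)[0]-uv for uv,X in obs])
q=least_squares(f,[0,0,-15,0,0,0]);print(q.x.round(3),q.fun.reshape(-1,2).round(2).tolist())
q=least_squares(lambda p:f(np.r_[p[0],0,p[1],0,0,0]),[0,-15]);print(q.x.round(3),q.fun.reshape(-1,2).round(2).tolist())
E
```

```text
[-3.474e+00  7.350e-01 -1.338e+01  8.000e-03 -5.000e-03  2.000e-03] [[-0.39, 1.36], [0.43, 0.17], [-1.17, 0.15], [-0.2, 1.57], [-2.43, -0.61], [2.11, -0.59], [-0.27, 0.95], [0.49, 1.03], [1.39, -2.29], [0.51, -2.3]]
[ -3.127 -14.188] [[-2.97, 1.0], [-1.16, 0.23], [-2.63, -0.38], [-1.63, 1.03], [-4.07, -1.0], [0.66, -1.0], [-2.04, 1.98], [-1.05, 1.99], [-0.26, -2.09], [-1.06, -2.1]]
```

Call:
apply_moves(moves=[[[0.5, -4, 1.5], [0, 0.01, 0.03]], [[1.5, -9, 2], [0, 0.02, 0.06]], [[2.5, -14, 2], [0.01, 0.03, 0.1]], [[3.5, -19, 2], [0.01, 0.05, 0.13]], [[4.5, -24, 2], [0.015, 0.06, 0.17]]])

```text
time: 5.4
eef_pos: [516.3, -62.9, 220.8]
eef_rot: [1.884, 2.084, 0.463]
ft_force: [1.7, 0.9, -3.5]
width: 0.131
```

```bash
sed -i 's/dy=-2.0/dy=-3.0/' tgt.py; python3 - <<'E'
from tgt import *
plan(*tcp(-58,0,75,np.radians(25)));s=manip.read_state();print(np.abs(s['dq']).max(),s['joints'].round(2) if hasattr(s['joints'],'round') else s['joints'])
E
```

```text
t 5.4 shift cm [  1.6  -11.53  -4.88] turn [0.001 0.003 0.037] deg 2.1 F [ 1.7  0.9 -3.5]
2.1228990169014628 [ 0.57 -0.07 -0.45  2.21 -0.21  0.57  0.36]
```

Call:
apply_moves(moves=[[[0.5, -4, 0], [0, 0, 0.012]], [[1.1, -8, -1], [0, 0, 0.025]], [[1.6, -11.5, -3], [0, 0, 0.037]], [[1.6, -11.5, -4.9], [0, 0, 0.037]], [[1.6, -11.5, -4.9], [0, 0, 0.037]]])

```text
time: 6.02
eef_pos: [530.2, -175.4, 169.2]
eef_rot: [1.857, 2.123, 0.473]
ft_force: [0.2, 0.2, -4.5]
width: 0.135
```

```bash
python3 - <<'E'
from tgt import *
plan(*tcp(-58,0,75,np.radians(25)));s=manip.read_state();print(np.abs(s['dq']).max(),np.round(s['joints'],2))
im=manip.camera("scene");cv2.imwrite("pics/s1.png",im[:,:,::-1]);crop(im[:,:,::-1],160,80,320,240,3.7,"pics/s1c.png")
E
python3 snap.py w2
```

```text
t 6.03 shift cm [ 0.21 -0.28  0.29] turn [-0.004 -0.002  0.003] deg 0.3 F [ 0.2  0.2 -4.5]
0.04007507438486256 [ 0.67  0.12 -0.32  2.15 -0.34  0.51  0.76]
6.08 [ 531.8 -175.3  171.2] [[-0.135, 0.897, 0.42], [0.991, 0.121, 0.059], [0.002, 0.425, -0.905]] 0.035 [-0.   0.  -2.8] [ 0.67  0.12 -0.32  2.15 -0.34  0.51  0.76]
```

View pics/w2L.png

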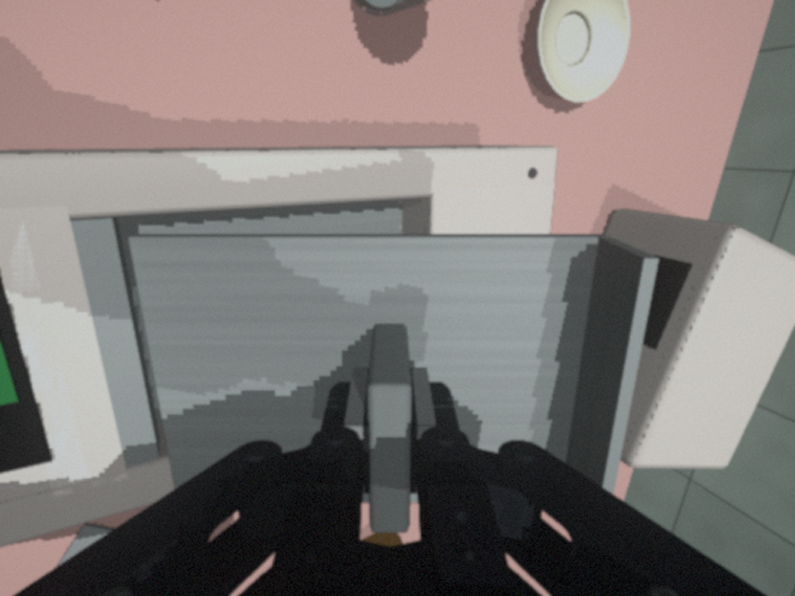

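View pics/s1c.png

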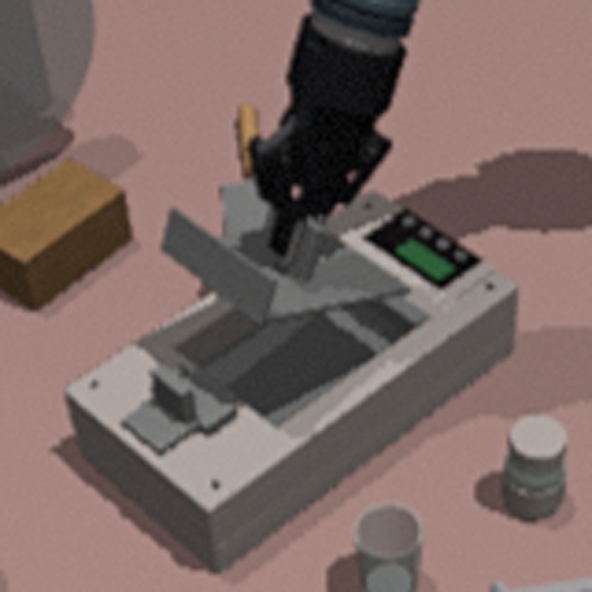

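```bash
python3 - <<'E'
from tgt import *
import pickle
from scipy.optimize import least_squares
s,P=pickle.load(open("pics/w2.pkl","rb"))
L=lambda u,v:((u+.5)/1.42-.5,(v+.5)/1.42-.5)
obs=[(L(117,217),(-68,59,36)),(L(432,197),(82.5,59,36)),(L(71,217),(-82.5,59,36)),(L(554,149),(82.5+0,0,0)),(L(162,457),(-68,-59,36))]
obs=[obs[i] for i in(0,1,2,4)]
T=lambda X,p:R.from_euler('z',p[2]).apply(X)+[p[0],p[1],44]
for uv,X in obs: print((proj("w",T(X,[*WELL[:2],WY]),P)[0]*1.42).round(0),(np.array(uv)*1.42).round(0), atz("w",uv,80,P).round(1),T(X,[*WELL[:2],WY]).round(1))
q=least_squares(lambda p:np.ravel([proj("w",T(X,p),P)[0]-uv for uv,X in obs]),[519,-183,.13]);print(q.x.round(3),q.fun.round(1))
plan(*tcp(-58,0,25,np.radians(25)))
E
```

```text
[114. 218.] [117. 217.] [ 445.1 -133.2   80. ] [ 444.2 -133.8   80. ]
[435. 199.] [432. 197.] [ 591.4 -112.4   80. ] [ 593.3 -113.3   80. ]
[ 72. 221.] [ 71. 217.] [ 429.4 -134.2   80. ] [ 429.8 -135.8   80. ]
[161. 460.] [162. 457.] [ 460.8 -248.8   80. ] [ 460.3 -250.7   80. ]
[ 5.19695e+02 -1.81733e+02  1.38000e-01] [-1.8 -0.9  2.2 -0.5  1.   0.8 -0.5  1. ]
t 6.12 shift cm [-0.09 -0.28 -5.08] turn [-0.001  0.005  0.002] deg 0.3 F [-0.7 -0.4 -3.8]
```

Call:
apply_moves(moves=[[[0, -0.2, -1.7], [0, 0, 0]], [[0, -0.2, -3.4], [0, 0, 0]], [[0, -0.2, -5.0], [0, 0, 0]], [[0, -0.2, -5.8], [0, 0, 0]], [[0, -0.2, -5.8], [0, 0, 0]]])

```text
time: 6.75
eef_pos: [534.1, -178.4, 116.1]
eef_rot: [1.849, 2.115, 0.477]
ft_force: [0.1, -1.0, -4.1]
width: 0.129
```

```bash
sed -i 's/519.6,-183./519.7,-182.5/' tgt.py; python3 - <<'E'
from tgt import *
plan(*tcp(-58,0,5,np.radians(25)));s=manip.read_state();print(np.round(s['torque'],2))
im=manip.camera("scene");crop(im[:,:,::-1],160,80,320,240,3.7,"pics/s2c.png")
E
python3 snap.py w3
```

```text
t 6.75 shift cm [-0.17  0.07 -1.41] turn [0.    0.008 0.003] deg 0.5 F [ 0.1 -1.  -4.1]
[-0.17  0.89  0.02]
6.8 [ 534.7 -178.8  116.8] [[-0.133, 0.894, 0.427], [0.991, 0.121, 0.056], [-0.002, 0.431, -0.902]] 0.013 [ 0.9  0.1 -4.6] [ 0.67  0.22 -0.33  2.18 -0.38  0.38  0.82]
```

View pics/w3L.png

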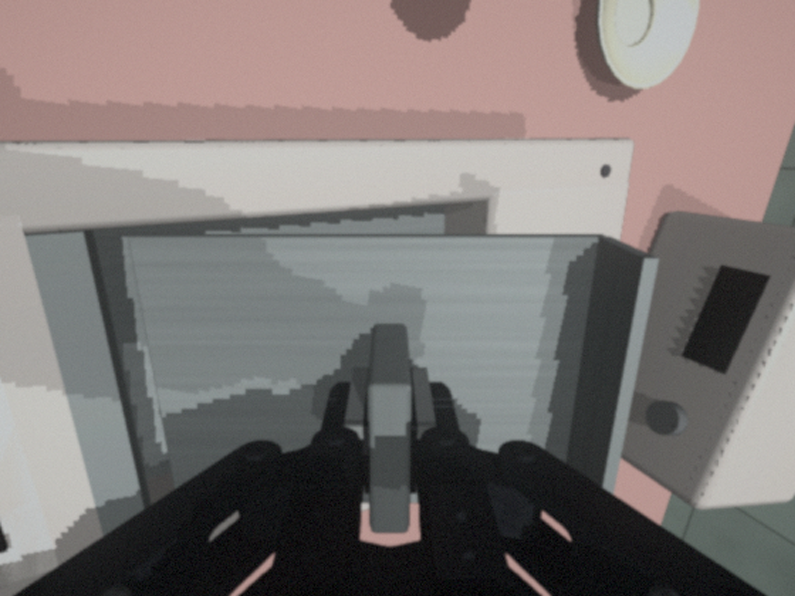

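View pics/s2c.png

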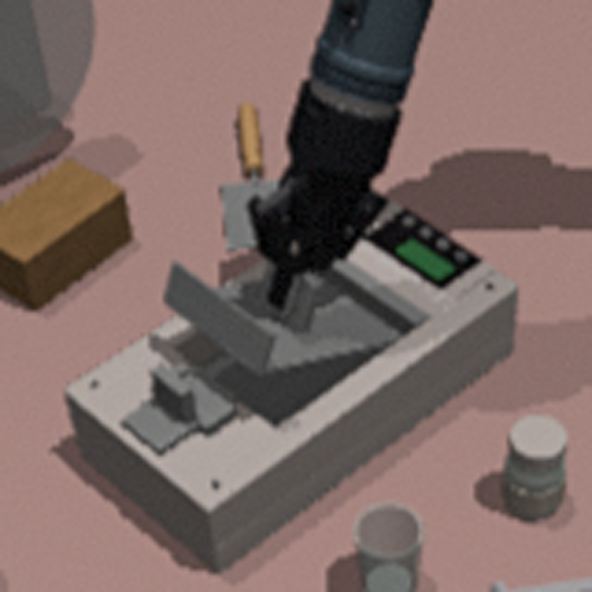

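Call:
apply_moves(moves=[[[-0.1, 0, -0.5], [0, 0, 0]], [[-0.1, 0, -1.0], [0, 0, 0]], [[-0.1, 0, -1.3], [0, 0, 0]], [[-0.1, 0, -1.3], [0, 0, 0]]])

```text
time: 7.35
eef_pos: [533.1, -178.7, 103.2]
eef_rot: [1.849, 2.115, 0.477]
ft_force: [0.7, 0.1, -3.5]
width: 0.136
```

Call:
apply_moves(moves=[[[0, 0, -0.1], [0, 0, 0]], [[0, 0, -0.2], [0, 0, 0]], [[0, 0, -0.2], [0, 0, 0]]])

```text
time: 7.72
eef_pos: [533.4, -178.8, 101.7]
eef_rot: [1.848, 2.114, 0.477]
ft_force: [0.4, -0.4, -4.2]
width: 0.13
```

Call:
apply_moves(moves=[[[0, 0, -0.1], [0, 0, 0]], [[0, 0, -0.2], [0, 0, 0]], [[0, 0, -0.2], [0, 0, 0]]])

```text
time: 8.1
eef_pos: [533.3, -178.7, 99.5]
eef_rot: [1.848, 2.115, 0.477]
ft_force: [0.1, -0.6, -3.8]
width: 0.134
```

```bash
python3 - <<'E'
from tgt import *
plan(*tcp(-58,0,5,np.radians(25)));s=manip.read_state();print(np.round(s['torque'],2))
E
```

```text
t 8.1 shift cm [-0.09  0.1   0.26] turn [0.001 0.009 0.003] deg 0.5 F [ 0.1 -0.6 -3.8]
[-0.08  0.85 -0.02]
```

Call:
apply_moves(moves=[[[0, 0.1, -0.1], [0, 0, 0]], [[0, 0.1, -0.1], [0, 0, 0]], [[0, 0.1, -0.1], [0, 0, 0]]])

```text
time: 8.48
eef_pos: [533.4, -177.8, 98.7]
eef_rot: [1.848, 2.114, 0.477]
ft_force: [-0.4, -0.2, -5.1]
width: 0.129
```

Call:
apply_moves(moves=[[[0, 0, -0.1], [0, 0, 0]], [[0, 0, -0.1], [0, 0, 0]]])

```text
time: 8.72
eef_pos: [533.3, -177.8, 97.6]
eef_rot: [1.848, 2.114, 0.477]
ft_force: [-0.4, -1.1, -4.0]
width: 0.131
```

Call:
apply_moves(moves=[[[0, 0, -0.1], [0, 0, 0]], [[0, 0, -0.1], [0, 0, 0]]])

```text
time: 8.98
eef_pos: [533.3, -177.8, 96.5]
eef_rot: [1.848, 2.114, 0.477]
ft_force: [-0.4, 0.1, -3.1]
width: 0.134
```

Call:
apply_moves(moves=[[[0, 0, -0.1], [0, 0, 0]], [[0, 0, -0.1], [0, 0, 0]]])

```text
time: 9.22
eef_pos: [533.3, -177.8, 95.6]
eef_rot: [1.848, 2.115, 0.477]
ft_force: [0.6, -0.5, -4.1]
width: 0.132
```

Call:
apply_moves(moves=[[[0, 0, -0.1], [0, 0, 0]], [[0, 0, -0.1], [0, 0, 0]]])

```text
time: 9.48
eef_pos: [533.7, -177.8, 95.0]
eef_rot: [1.848, 2.114, 0.477]
ft_force: [-1.1, 0.5, -1.2]
width: 0.134
```

Call:
apply_moves(moves=[[[0, 0, -0.05], [0, 0, 0]], [[0, 0, -0.05], [0, 0, 0]]])

```text
time: 9.72
eef_pos: [533.8, -177.8, 94.8]
eef_rot: [1.847, 2.114, 0.477]
ft_force: [-1.7, 1.4, 3.1]
width: 0.131
```

```bash
python3 - <<'E'
from tgt import *
plan(*tcp(-58,0,0,np.radians(25)));s=manip.read_state();print(np.round(s['torque'],2))
E
python3 snap.py w4
```

```text
t 9.72 shift cm [-0.14  0.01  0.23] turn [0.001 0.01  0.003] deg 0.6 F [-1.7  1.4  3.1]
[0.13 1.18 0.06]
9.72 [ 533.8 -177.8   94.8] [[-0.134, 0.894, 0.428], [0.991, 0.121, 0.056], [-0.002, 0.431, -0.902]] 0.001 [-1.7  1.4  3.1] [ 0.68  0.26 -0.34  2.2  -0.39  0.33  0.85]
```

View pics/w4L.png

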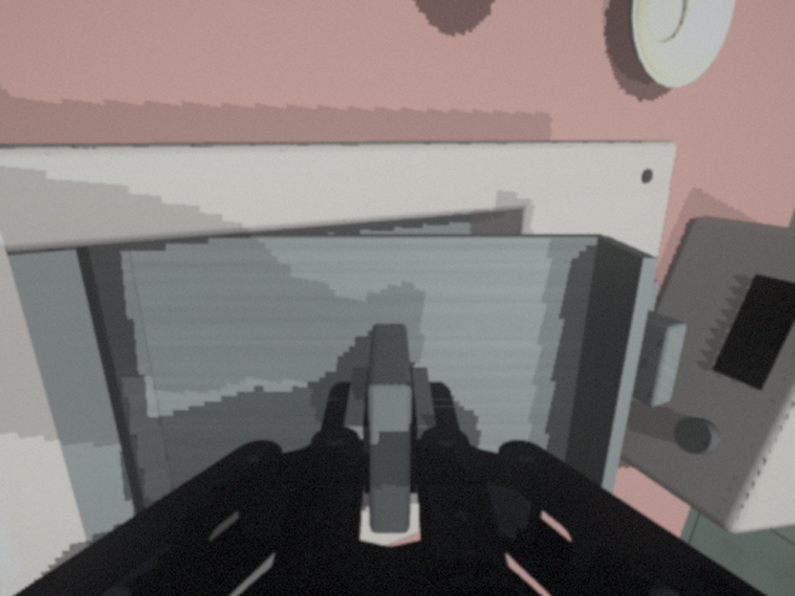

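Call:
apply_moves(moves=[[[0, 0, 0.2], [0, 0, 0]], [[-0.5, -0.07, 0.2], [0, 0, 0]], [[-1.0, -0.14, 0.2], [0, 0, 0]], [[-1.2, -0.17, 0.2], [0, 0, 0]], [[-1.2, -0.17, 0.2], [0, 0, 0]]])

```text
time: 10.4
eef_pos: [521.0, -179.7, 96.0]
eef_rot: [1.849, 2.114, 0.476]
ft_force: [0.1, 0.0, -4.2]
width: 0.131
```

```bash
sed -i 's/k=14./k=16.2/' tgt.py; python3 - <<'E'
from tgt import *
plan(*tcp(-78,0,1,np.radians(25)));s=manip.read_state();print(np.round(s['torque'],2))
E
```

```text
t 10.4 shift cm [-0.75 -0.06  0.01] turn [0.001 0.009 0.004] deg 0.5 F [ 0.1  0.  -4.2]
[-0.1   0.84  0.01]
```

Call:
apply_moves(moves=[[[-0.3, -0.04, 0], [0, 0, 0]], [[-0.6, -0.08, 0], [0, 0, 0]], [[-0.7, -0.1, 0], [0, 0, 0]], [[-0.7, -0.1, 0], [0, 0, 0]]])

```text
time: 10.9
eef_pos: [514.3, -180.6, 96.2]
eef_rot: [1.848, 2.114, 0.477]
ft_force: [-0.5, -0.8, -4.0]
width: 0.131
```

Call:
apply_moves(moves=[[[-0.1, -0.01, 0], [0, 0, 0]], [[-0.1, -0.01, 0], [0, 0, 0]]])

```text
time: 11.15
eef_pos: [513.4, -180.6, 96.2]
eef_rot: [1.848, 2.114, 0.477]
ft_force: [-0.4, 0.2, -3.4]
width: 0.132
```

Call:
apply_moves(moves=[[[-0.1, -0.01, 0], [0, 0, 0]], [[-0.1, -0.01, 0], [0, 0, 0]]])

```text
time: 11.4
eef_pos: [512.3, -180.7, 96.1]
eef_rot: [1.848, 2.114, 0.477]
ft_force: [0.8, 0.2, -3.3]
width: 0.138
```

```bash
python3 - <<'E'
from tgt import *
plan(*tcp(-80,0,1,np.radians(25)));s=manip.read_state();print(np.round(s['torque'],2))
E
python3 snap.py w5
```

```text
t 11.4 shift cm [-0.08  0.01 -0.01] turn [0.001 0.009 0.003] deg 0.6 F [ 0.8  0.2 -3.3]
[-0.11  0.83  0.02]
11.4 [ 512.3 -180.7   96.1] [[-0.133, 0.894, 0.427], [0.991, 0.121, 0.056], [-0.002, 0.431, -0.903]] 0.002 [ 0.8  0.2 -3.3] [ 0.73  0.23 -0.37  2.23 -0.43  0.33  0.91]
```

View pics/w5L.png

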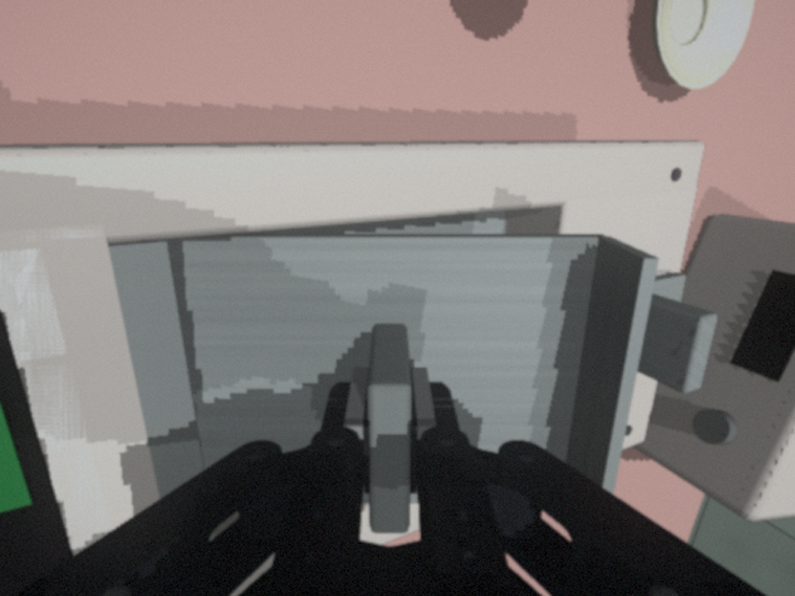

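```bash
python3 - <<'E'
from tgt import *
for a in (21,17,13,9,5,2,0): print(a,end=' ');plan(*tcp(-79.8,0,1.2,np.radians(a)))
E
```

```text
21 t 11.45 shift cm [ 0.27  0.06 -0.5 ] turn [-0.009  0.078  0.003] deg 4.5 F [-0.4  0.3 -4.3]
17 t 11.45 shift cm [ 0.57  0.1  -1.04] turn [-0.018  0.147  0.003] deg 8.5 F [-0.4  0.3 -4.3]
13 t 11.45 shift cm [ 0.83  0.14 -1.6 ] turn [-0.028  0.217  0.003] deg 12.5 F [-0.4  0.3 -4.3]
9 t 11.45 shift cm [ 1.05  0.17 -2.18] turn [-0.037  0.286  0.003] deg 16.5 F [-0.4  0.3 -4.3]
5 t 11.45 shift cm [ 1.24  0.19 -2.77] turn [-0.046  0.355  0.003] deg 20.5 F [-0.4  0.3 -4.3]
2 t 11.45 shift cm [ 1.35  0.21 -3.21] turn [-0.054  0.407  0.003] deg 23.5 F [-0.4  0.3 -4.3]
0 t 11.45 shift cm [ 1.41  0.22 -3.52] turn [-0.058  0.441  0.003] deg 25.5 F [-0.4  0.3 -4.3]
```

Call:
apply_moves(moves=[[[0.13, 0.03, -0.25], [-0.005, 0.04, 0.002]], [[0.27, 0.06, -0.5], [-0.009, 0.078, 0.003]], [[0.42, 0.08, -0.77], [-0.014, 0.113, 0.003]], [[0.57, 0.1, -1.04], [-0.018, 0.147, 0.003]], [[0.57, 0.1, -1.04], [-0.018, 0.147, 0.003]]])

```text
time: 12.08
eef_pos: [519.3, -179.3, 86.1]
eef_rot: [1.922, 2.208, 0.332]
ft_force: [0.1, 0.2, -3.5]
width: 0.128
```

```bash
python3 - <<'E'
from tgt import *
for a in (17,13,9,5): print(a,end=' ');plan(*tcp(-79.8,0,1.2,np.radians(a)))
s=manip.read_state();print(np.round(s['torque'],2),np.round(s['joints'],2))
E
```

```text
17 t 12.07 shift cm [-0.12 -0.04 -0.03] turn [ 0.     0.002 -0.001] deg 0.1 F [ 0.1  0.2 -3.5]
13 t 12.07 shift cm [ 0.14 -0.01 -0.59] turn [-0.01   0.071 -0.001] deg 4.1 F [ 0.1  0.2 -3.5]
9 t 12.07 shift cm [ 0.36  0.02 -1.16] turn [-0.019  0.14  -0.001] deg 8.1 F [ 0.1  0.2 -3.5]
5 t 12.07 shift cm [ 0.54  0.05 -1.75] turn [-0.029  0.209 -0.001] deg 12.1 F [ 0.1  0.2 -3.5]
[-0.05  0.56 -0.04] [ 0.53  0.27 -0.21  2.14 -0.17  0.47  0.62]
```

Call:
apply_moves(moves=[[[0.0, -0.03, -0.3], [-0.005, 0.035, 0]], [[0.14, -0.01, -0.59], [-0.01, 0.071, 0]], [[0.36, 0.02, -1.16], [-0.019, 0.14, 0]], [[0.54, 0.05, -1.75], [-0.029, 0.209, 0]], [[0.54, 0.05, -1.75], [-0.029, 0.209, 0]]])

```text
time: 12.7
eef_pos: [525.1, -178.4, 68.3]
eef_rot: [2.023, 2.325, 0.104]
ft_force: [0.9, -0.2, -2.9]
width: 0.133
```

```bash
python3 - <<'E'
from tgt import *
for a in (5,3,0): print(a,end=' ');plan(*tcp(-79.8,0,1.0,np.radians(a)))
s=manip.read_state();print(np.round(s['torque'],2),np.round(s['joints'],2))
E
python3 snap.py w6
```

```text
5 t 12.7 shift cm [-0.04 -0.04  0.  ] turn [-0.     0.001 -0.002] deg 0.1 F [ 0.9 -0.2 -2.9]
3 t 12.7 shift cm [ 0.04 -0.03 -0.29] turn [-0.005  0.036 -0.002] deg 2.1 F [ 0.9 -0.2 -2.9]
0 t 12.7 shift cm [ 0.13 -0.02 -0.75] turn [-0.012  0.088 -0.002] deg 5.1 F [ 0.9 -0.2 -2.9]
[ 0.02  0.14 -0.01] [ 0.37  0.38 -0.11  2.    0.01  0.68  0.4 ]
12.7 [ 525.1 -178.4   68.3] [[-0.138, 0.987, 0.088], [0.99, 0.138, 0.013], [0.0, 0.089, -0.996]] 0.037 [ 0.9 -0.2 -2.9] [ 0.37  0.38 -0.11  2.    0.01  0.68  0.4 ]
```

View pics/w6L.png

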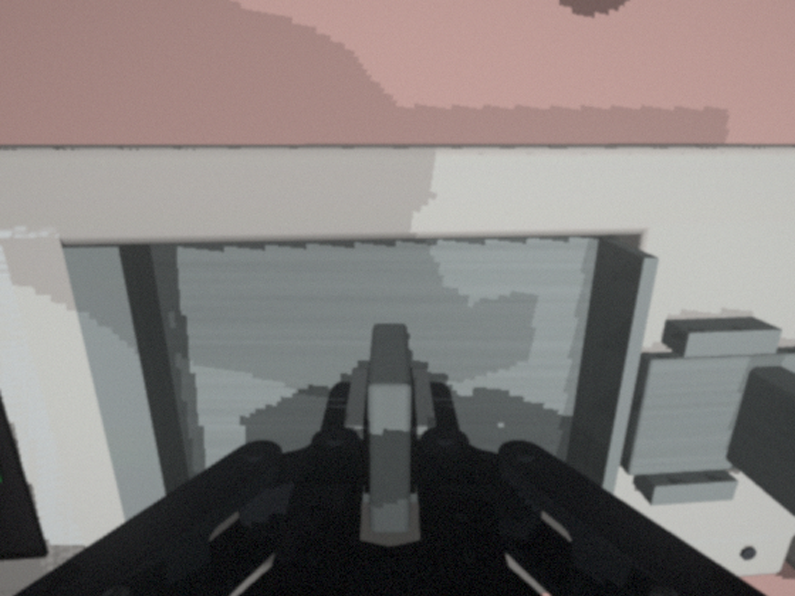

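```bash
python3 - <<'E'
from tgt import *
import pickle
s,P=pickle.load(open("pics/w1.pkl","rb"))
L=lambda u,v:((u+.5)/1.42-.5,(v+.5)/1.42-.5)
def wf(X): return R.from_euler('z',-WY).apply(X-WELL).round(1)
for c in [(553,128),(546,205)]: print("nose w1",wf(atz("w",L(*c),88,P)))
for c in [(685,127),(671,204),(664,137),(640,135),(655,203)]: print("tab",wf(atz("w",L(*c),124,P)))
for c in [(548,57),(530,262)]: print("wall",wf(atz("w",L(*c),80,P)))
s,P=pickle.load(open("pics/w5.pkl","rb"))
for c in [(561,205)]: print("wall",wf(atz("w",L(*c),80,P)))
s,P=pickle.load(open("pics/w6.pkl","rb"))
for c in [(645,232)]: print("wall6",wf(atz("w",L(*c),80,P)))
for c in [(640,352),(622,470)]: print("nose6",wf(atz("w",L(*c),88,P)))
for c in [(657,259),(645,320)]: print("flange6",wf(atz("w",L(*c),93.5,P)))
E
grep -n . /dev/null; python3 - <<'E'
import cv2
im=cv2.imread('pics/w1.png')[60:170,360:500]
cv2.imwrite('pics/w1bolt.png',cv2.resize(im,None,fx=5.5,fy=5.5,interpolation=cv2.INTER_CUBIC))
E
```

```text
nose w1 [84.5 21.7 44. ]
nose w1 [ 84.8 -22.   44. ]
tab [138.7  20.9  80. ]
tab [138.8 -17.2  80. ]
tab [129.   16.3  80. ]
tab [116.8  17.3  80. ]
tab [130.3 -16.6  80. ]
wall [80.3 59.6 36. ]
wall [ 80.8 -59.5  36. ]
wall [78.2 60.2 36. ]
wall6 [80.8 60.7 36. ]
nose6 [80.7 25.5 44. ]
nose6 [ 82.3 -17.8  44. ]
flange6 [76.5 55.9 49.5]
flange6 [76.4 38.2 49.5]
```

View pics/w1bolt.png

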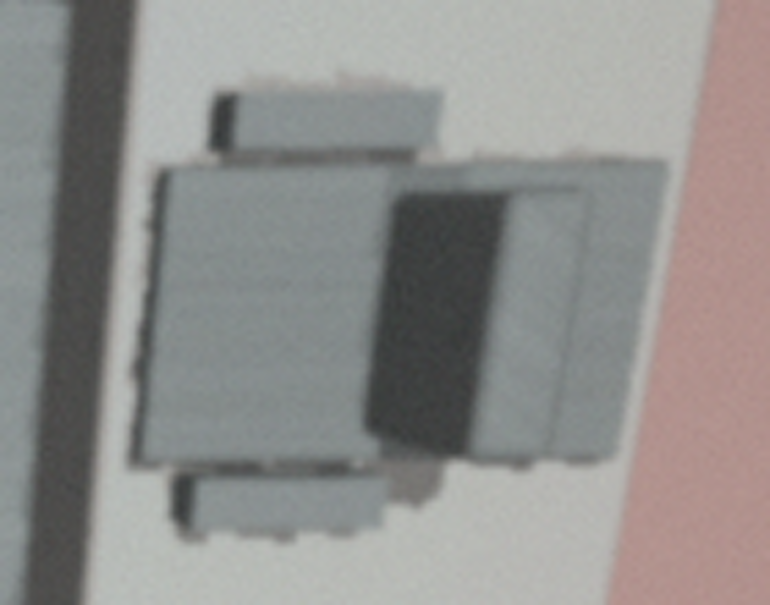

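The bolt nose measures about 86 mm in the well frame, roughly 8 mm already advanced. It still clears the well wall, so the flange can pass it. I'll finish levelling.

Call:
apply_moves(moves=[[[0.04, -0.03, -0.29], [-0.005, 0.036, -0.002]], [[0.08, -0.03, -0.5], [-0.008, 0.06, -0.002]], [[0.13, -0.02, -0.75], [-0.012, 0.088, -0.002]], [[0.13, -0.02, -0.75], [-0.012, 0.088, -0.002]]])

```text
time: 13.25
eef_pos: [525.3, -179.2, 60.7]
eef_rot: [-2.065, -2.365, 0.002]
ft_force: [-0.5, 0.4, -3.7]
width: 0.136
```

```bash
python3 - <<'E'
from tgt import *
plan(*tcp(-79.8,0,0,0))
s=manip.read_state();print(np.round(s['torque'],2),np.round(s['joints'],2),np.round(s['eef_pos'],1))
E
```

```text
t 13.25 shift cm [ 0.11  0.06 -0.09] turn [ 0.    -0.002  0.002] deg 0.2 F [-0.5  0.4 -3.7]
[-0.01 -0.03  0.03] [ 0.33  0.43 -0.09  1.95  0.05  0.77  0.35] [ 525.3 -179.2   60.7]
```

Call:
apply_moves(moves=[[[0.05, 0.03, -0.05], [0, 0, 0]], [[0.05, 0.03, -0.1], [0, 0, 0]], [[0.05, 0.03, -0.1], [0, 0, 0]]])

```text
time: 13.62
eef_pos: [525.1, -179.1, 59.8]
eef_rot: [-2.066, -2.365, 0.003]
ft_force: [0.5, -0.3, -4.0]
width: 0.134
```

Call:
apply_moves(moves=[[[0, 0, -0.05], [0, 0, 0]], [[0, 0, -0.05], [0, 0, 0]]])

```text
time: 13.88
eef_pos: [525.3, -179.2, 59.5]
eef_rot: [-2.066, -2.365, 0.003]
ft_force: [-2.1, 0.8, -2.1]
width: 0.132
```

Call:
apply_moves(moves=[[[0, 0, -0.05], [0, 0, 0]], [[0, 0, -0.05], [0, 0, 0]]])

```text
time: 14.12
eef_pos: [525.2, -179.1, 59.3]
eef_rot: [-2.066, -2.365, 0.004]
ft_force: [-2.7, 0.7, 1.8]
width: 0.132
```

Call:
apply_moves(moves=[[[0, 0, -0.05], [0, 0, 0]], [[0, 0, -0.05], [0, 0, 0]]])

```text
time: 14.38
eef_pos: [525.2, -179.0, 59.2]
eef_rot: [-2.065, -2.365, 0.004]
ft_force: [-4.6, 2.0, 5.6]
width: 0.132
```

```bash
python3 - <<'E'
from tgt import *
plan(*tcp(-79.8,0,0,0))
s=manip.read_state();print(np.round(s['torque'],2),np.round(s['eef_pos'],1))
E
```

```text
t 14.38 shift cm [0.12 0.05 0.06] turn [ 0.001 -0.003  0.002] deg 0.2 F [-4.6  2.   5.6]
[-0.04  0.73 -0.05] [ 525.2 -179.    59.2]
```

Call:
apply_moves(moves=[[[-0.1, -0.02, 0.0], [0, 0, 0]], [[-0.2, -0.03, 0.0], [0, 0, 0]], [[-0.2, -0.03, 0.0], [0, 0, 0]]])

```text
time: 14.75
eef_pos: [525.3, -179.1, 59.3]
eef_rot: [2.065, 2.366, 0.0]
ft_force: [1.1, 2.4, 4.6]
width: 0.132
```

```bash
python3 - <<'E'
from tgt import *
s=manip.read_state();print(np.round(s['torque'],2),np.round(s['eef_pos'],1),np.round(s['ft_force'],1))
E
python3 snap.py w7
```

```text
[ 0.13 -0.05  0.03] [ 525.3 -179.1   59.3] [1.1 2.4 4.6]
14.75 [ 525.3 -179.1   59.3] [[-0.135, 0.991, 0.001], [0.991, 0.135, -0.001], [-0.001, 0.001, -1.0]] 0.002 [1.1 2.4 4.6] [ 0.33  0.43 -0.09  1.95  0.05  0.77  0.35]
```

View pics/w7L.png

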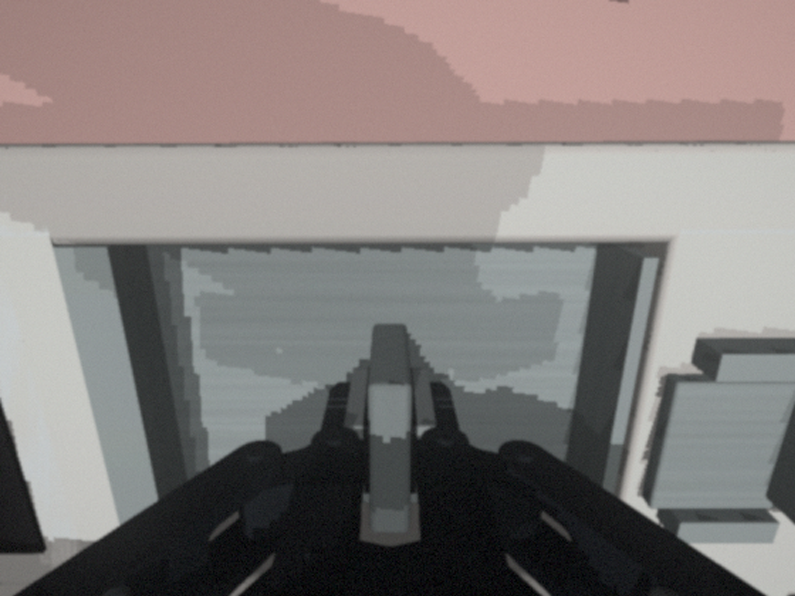

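Call:
apply_moves(moves=[[[0, 0, 0], [0, 0, 0]], [[0, 0, 0], [0, 0, 0]], [[0, 0, 0], [0, 0, 0]], [[0, 0, 0.5], [0, 0, 0]], [[0, 0, 2], [0, 0, 0]]], hand=0)

```text
time: 15.42
eef_pos: [522.4, -179.3, 78.1]
eef_rot: [-2.064, -2.363, 0.005]
ft_force: [-0.6, 0.5, -0.0]
width: 0.496
```

Call:
apply_moves(moves=[[[0, 0, 3], [0, 0, 0]], [[0, 0, 6], [0, 0, 0]], [[0, 0, 9], [0, 0, 0]], [[0, 0, 11], [0, 0, 0]], [[0, 0, 11], [0, 0, 0]]])

```text
time: 16.05
eef_pos: [525.3, -180.0, 191.5]
eef_rot: [2.064, 2.363, 0.001]
ft_force: [0.2, -0.3, -0.4]
width: 0.498
```

```bash
python3 snap.py w8
```

```text
16.05 [ 525.3 -180.   191.5] [[-0.134, 0.991, 0.003], [0.991, 0.134, -0.002], [-0.003, 0.003, -1.0]] 0.047 [ 0.2 -0.3 -0.4] [ 0.34  0.25 -0.09  1.87  0.03  1.02  0.37]
```

View pics/w8L.png

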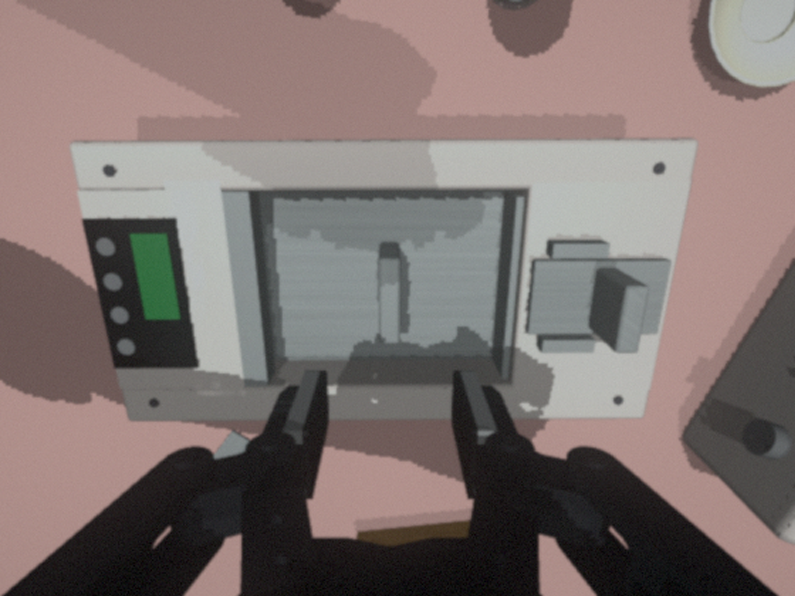

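```bash
python3 - <<'E'
from tgt import *
import pickle
s,P=pickle.load(open("pics/w8.pkl","rb"))
im=cv2.imread("pics/w8.png");crop(im,355,110,480,260,4,"pics/w8c.png")
L=lambda u,v:((u+.5)/1.42-.5,(v+.5)/1.42-.5)
def wf(X): return R.from_euler('z',-WY).apply(X-WELL).round(1)
for c in [(627,285),(647,285),(638,352),(617,350)]: print("tab",wf(atz("w",L(*c),124,P)))
for c in [(530,258),(525,333)]: print("nose",wf(atz("w",L(*c),88,P)))
for c in [(528,188),(512,384),(252,189),(272,383)]: print("open",wf(atz("w",L(*c),80,P)))
for c in [(523,198),(509,383)]: print("flange",wf(atz("w",L(*c),79,P)))
for c in [(379,260),(399,260),(398,343),(379,343)]: print("gripTop",wf(atz("w",L(*c),95,P)))
E
```

```text
tab [118.2  19.6  80. ]
tab [127.7  19.6  80. ]
tab [129.3 -15.2  80. ]
tab [118.8 -14.   80. ]
nose [82.5 23.8 44. ]
nose [ 83.9 -20.2  44. ]
open [80.3 60.1 36. ]
open [ 81.5 -57.7  36. ]
open [-66.5  60.   36. ]
open [-65.7 -56.4  36. ]
flange [78.4 54.7 35. ]
flange [ 79.9 -57.5  35. ]
gripTop [ 1.  24.7 51. ]
gripTop [11.5 24.7 51. ]
gripTop [ 11.1 -23.   51. ]
gripTop [  0.5 -23.   51. ]
```

View pics/w8c.png

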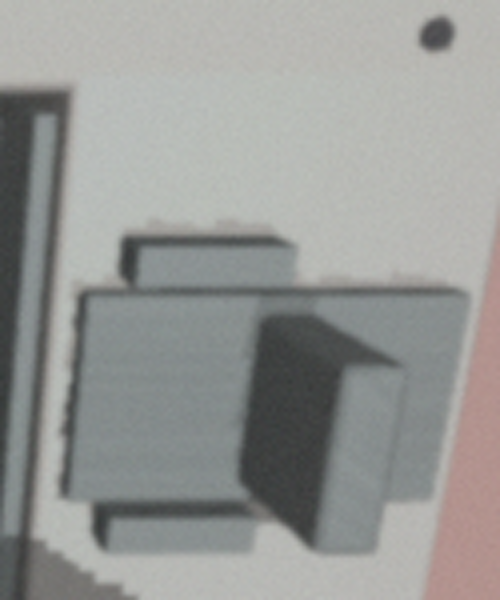

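```bash
python3 - <<'E'
from tgt import *
for z in (115,54): plan(WELL+R.from_euler('z',WY).apply([124.5,1,z]),toolR(WY,0))
E
```

```text
t 16.1 shift cm [11.88  1.52 -3.07] turn [0.001 0.    0.002] deg 0.1 F [ 0.3 -0.3  0.8]
t 16.1 shift cm [11.88  1.52 -9.17] turn [0.001 0.    0.002] deg 0.1 F [ 0.3 -0.3  0.8]
```

Call:
apply_moves(moves=[[[4, 0.5, 0], [0, 0, 0]], [[8, 1.0, 0], [0, 0, 0]], [[11.9, 1.5, -1], [0, 0, 0]], [[11.9, 1.5, -3], [0, 0, 0]], [[11.9, 1.5, -3], [0, 0, 0]]], hand=-0.4)

```text
time: 16.73
eef_pos: [638.7, -164.1, 154.0]
eef_rot: [-2.061, -2.359, 0.011]
ft_force: [0.4, -0.2, -0.7]
width: 0.7
```

```bash
python3 snap.py b1;python3 - <<'E'
from tgt import *
for z in (54,): plan(WELL+R.from_euler('z',WY).apply([124.5,1,z]),toolR(WY,0))
E
```

```text
16.73 [ 638.7 -164.1  154. ] [[-0.134, 0.991, -0.011], [0.991, 0.135, 0.001], [0.002, -0.011, -1.0]] 0.04 [ 0.4 -0.2 -0.7] [ 0.26  0.48 -0.1   1.62  0.05  1.05  0.28]
t 16.77 shift cm [ 0.35  0.03 -5.76] turn [-0.    -0.009  0.003] deg 0.5 F [ 0.6 -0.5 -0. ]
```

View pics/b1L.png

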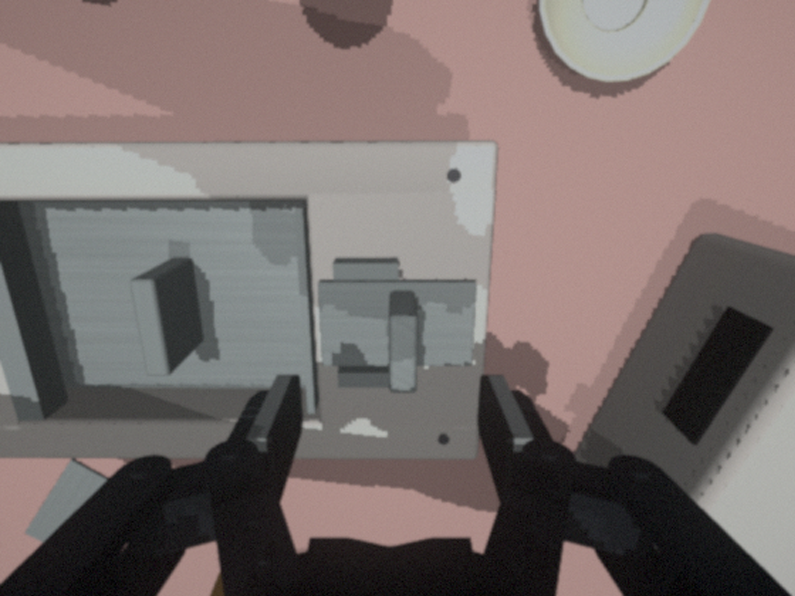

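Call:
apply_moves(moves=[[[0.3, 0, -2], [0, -0.009, 0.003]], [[0.4, 0, -4], [0, -0.009, 0.003]], [[0.4, 0, -5.2], [0, -0.009, 0.003]], [[0.4, 0, -5.6], [0, -0.009, 0.003]], [[0.4, 0, -5.6], [0, -0.009, 0.003]]])

```text
time: 17.4
eef_pos: [646.3, -164.4, 102.2]
eef_rot: [2.06, 2.365, 0.006]
ft_force: [0.5, 0.0, -0.2]
width: 0.701
```

```bash
python3 snap.py b2
```

```text
17.4 [ 646.3 -164.4  102.2] [[-0.137, 0.99, 0.006], [0.991, 0.137, -0.0], [-0.001, 0.006, -1.0]] 0.015 [ 0.5  0.  -0.2] [ 0.26  0.54 -0.1   1.65  0.06  0.94  0.28]
```

View pics/b2L.png

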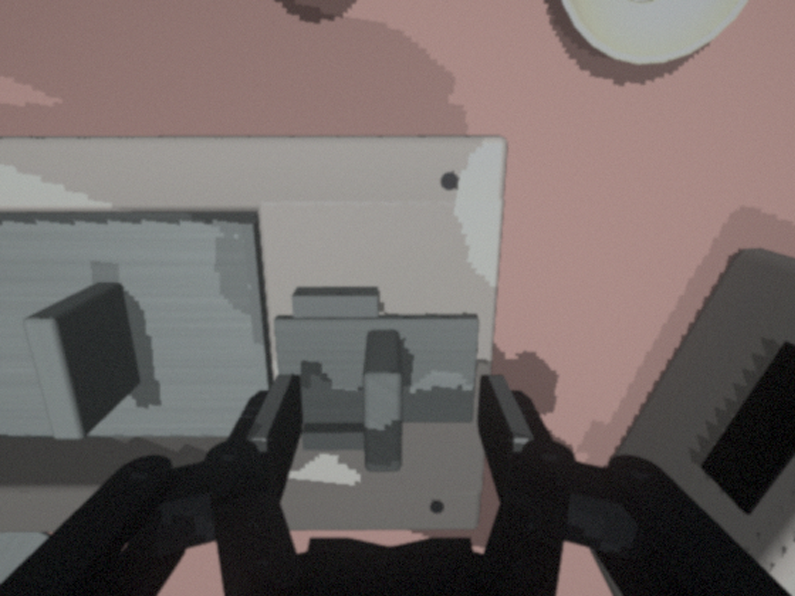

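Call:
apply_moves(moves=[[[-0.15, 0, -0.3], [0, 0, 0]], [[-0.15, 0, -0.3], [0, 0, 0]], [[-0.15, 0, -0.3], [0, 0, 0]], [[-0.15, 0, -0.3], [0, 0, 0]], [[-0.15, 0, -0.3], [0, 0, 0]]], hand=1, grip_force=40)

```text
time: 18.08
eef_pos: [644.8, -164.4, 99.6]
eef_rot: [2.06, 2.365, 0.006]
ft_force: [-1.1, 0.6, 2.1]
width: 0.13
```

Call:
apply_moves(moves=[[[-0.4, -0.05, 0], [0, 0, 0]], [[-0.8, -0.11, 0], [0, 0, 0]], [[-1.2, -0.16, 0], [0, 0, 0]], [[-1.5, -0.2, 0], [0, 0, 0]], [[-1.5, -0.2, 0], [0, 0, 0]]])

```text
time: 18.7
eef_pos: [629.5, -166.7, 99.6]
eef_rot: [2.06, 2.365, 0.006]
ft_force: [0.5, 0.5, 3.7]
width: 0.135
```

Call:
apply_moves(moves=[[[-0.1, -0.014, 0], [0, 0, 0]], [[-0.2, -0.028, 0], [0, 0, 0]], [[-0.2, -0.028, 0], [0, 0, 0]]])

```text
time: 19.08
eef_pos: [628.1, -166.8, 99.6]
eef_rot: [2.059, 2.365, 0.006]
ft_force: [1.3, 0.6, 2.9]
width: 0.129
```

```bash
python3 snap.py b3; python3 - <<'E'
from tgt import *
s=manip.read_state();print(R.from_euler('z',-WY).apply(s['eef_pos']-WELL).round(1))
E
```

```text
19.07 [ 628.1 -166.8   99.6] [[-0.137, 0.99, 0.007], [0.991, 0.137, -0.001], [-0.002, 0.007, -1.0]] 0.002 [1.3 0.6 2.9] [ 0.27  0.52 -0.1   1.7   0.06  0.92  0.29]
[109.5   0.8  55.6]
```

View pics/b3L.png

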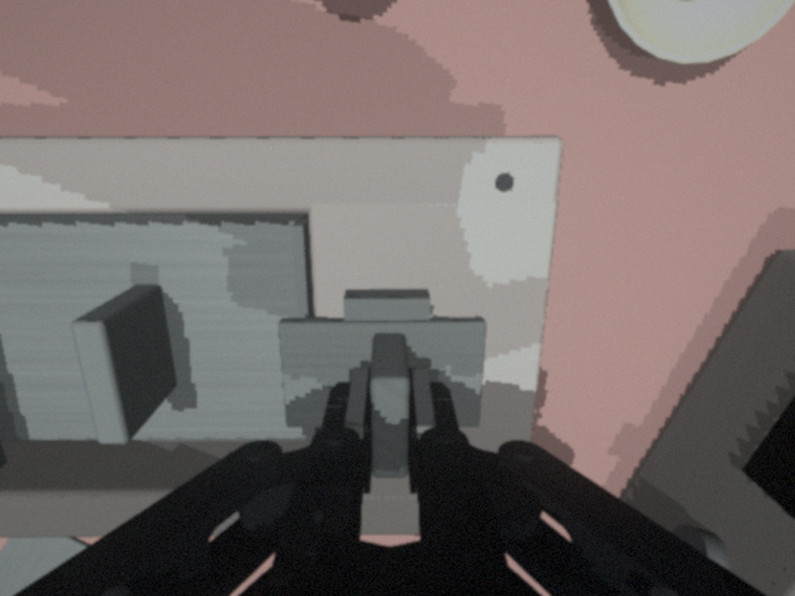

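Call:
apply_moves(moves=[[[-0.1, -0.014, 0], [0, 0, 0]], [[-0.2, -0.028, 0], [0, 0, 0]], [[-0.3, -0.04, 0], [0, 0, 0]], [[-0.3, -0.04, 0], [0, 0, 0]]])

```text
time: 19.62
eef_pos: [624.9, -167.3, 99.6]
eef_rot: [2.06, 2.365, 0.006]
ft_force: [2.0, -0.1, 4.6]
width: 0.128
```

Call:
apply_moves(moves=[[[-0.1, -0.014, 0], [0, 0, 0]], [[-0.2, -0.028, 0], [0, 0, 0]], [[-0.2, -0.028, 0], [0, 0, 0]]])

```text
time: 20.0
eef_pos: [622.9, -167.5, 99.6]
eef_rot: [2.06, 2.365, 0.006]
ft_force: [1.9, -1.1, 5.2]
width: 0.125
```

Call:
apply_moves(moves=[[[-0.1, -0.014, 0], [0, 0, 0]], [[-0.1, -0.014, 0], [0, 0, 0]]])

```text
time: 20.25
eef_pos: [621.9, -167.7, 99.6]
eef_rot: [2.06, 2.365, 0.006]
ft_force: [1.7, -0.3, 5.4]
width: 0.126
```

Call:
apply_moves(moves=[[[-0.1, -0.014, 0], [0, 0, 0]], [[-0.1, -0.014, 0], [0, 0, 0]]])

```text
time: 20.5
eef_pos: [621.3, -167.7, 99.6]
eef_rot: [2.059, 2.364, 0.007]
ft_force: [2.7, -1.5, 5.0]
width: 0.131
```

Call:
apply_moves(moves=[[[-0.1, -0.014, 0], [0, 0, 0]], [[-0.1, -0.014, 0], [0, 0, 0]], [[-0.1, -0.014, 0], [0, 0, 0]]])

```text
time: 20.88
eef_pos: [621.3, -167.8, 99.6]
eef_rot: [2.058, 2.363, 0.009]
ft_force: [5.4, -1.6, 3.5]
width: 0.135
```

Call:
apply_moves(moves=[[[-0.1, -0.014, 0], [0, 0, 0]], [[-0.1, -0.014, 0], [0, 0, 0]], [[-0.1, -0.014, 0], [0, 0, 0]]])

```text
time: 21.25
eef_pos: [621.3, -167.7, 99.7]
eef_rot: [2.056, 2.362, 0.011]
ft_force: [7.7, -1.0, 1.9]
width: 0.127
```

Call:
apply_moves(moves=[[[-0.1, -0.014, 0], [0, 0, 0]], [[-0.2, -0.03, 0], [0, 0, 0]], [[-0.2, -0.03, 0], [0, 0, 0]]])

```text
time: 21.62
eef_pos: [621.3, -167.8, 99.7]
eef_rot: [2.054, 2.36, 0.016]
ft_force: [11.1, -1.4, -2.0]
width: 0.133
```

Call:
apply_moves(moves=[[[0.2, 0.03, 0], [0, 0, 0]], [[0.4, 0.05, 0], [0, 0, 0]], [[0.4, 0.05, 0], [0, 0, 0]]])

```text
time: 22.0
eef_pos: [621.4, -167.8, 99.6]
eef_rot: [2.059, 2.365, 0.007]
ft_force: [3.9, -0.7, 4.8]
width: 0.129
```

Call:
apply_moves(moves=[[[0, 0, 0], [0, 0, 0]], [[0, 0, 0], [0, 0, 0]], [[0, 0, 0], [0, 0, 0]], [[0, 0, 0], [0, 0, 0]]], hand=-0.2)

```text
time: 22.5
eef_pos: [620.0, -167.7, 98.7]
eef_rot: [2.061, 2.366, 0.005]
ft_force: [0.3, 0.4, 0.1]
width: 0.601
```

Call:
apply_moves(moves=[[[0, 0, 3], [0, 0, 0]], [[0, 0, 6], [0, 0, 0]], [[0, 0, 9], [0, 0, 0]], [[0, 0, 12], [0, 0, 0]], [[0, 0, 12], [0, 0, 0]]])

```text
time: 23.12
eef_pos: [623.0, -168.2, 222.9]
eef_rot: [2.056, 2.361, 0.011]
ft_force: [0.9, -0.4, 0.5]
width: 0.602
```

```bash
python3 snap.py e1; python3 - <<'E'
from tgt import *
import pickle
im=manip.camera("scene");cv2.imwrite("pics/se.png",im[:,:,::-1])
im=manip.camera("top");cv2.imwrite("pics/te.png",im[:,:,::-1])
E
```

```text
23.12 [ 623.  -168.2  222.9] [[-0.137, 0.99, 0.013], [0.991, 0.137, -0.002], [-0.004, 0.013, -1.0]] 0.056 [ 0.9 -0.4  0.5] [ 0.28  0.38 -0.11  1.62  0.04  1.13  0.31]
```

View pics/e1L.png

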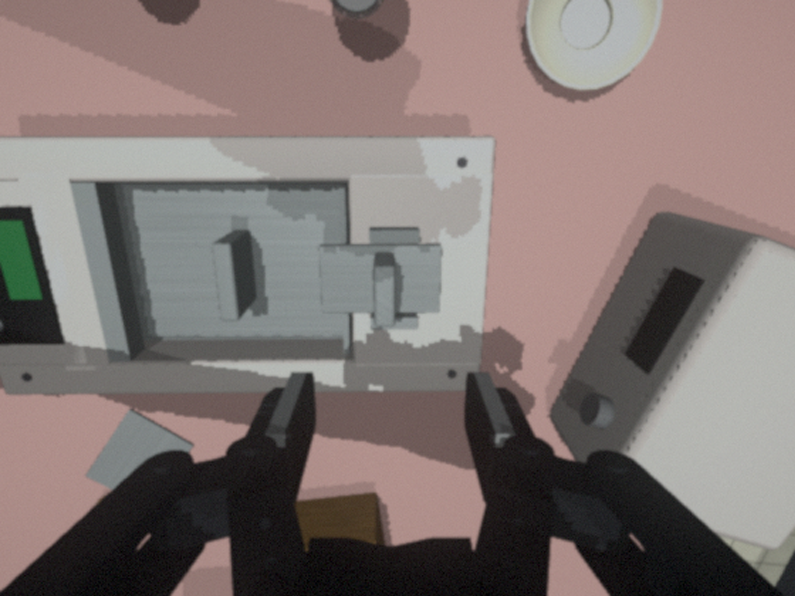

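View pics/se.png

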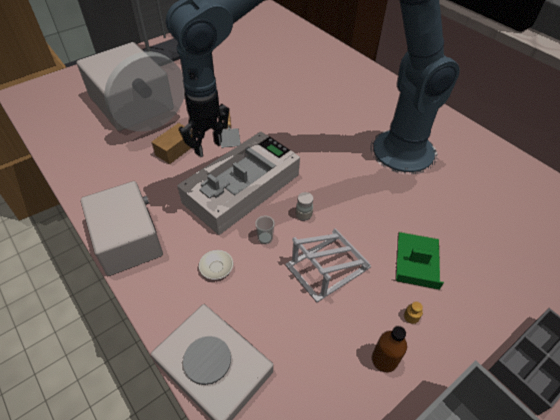

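View pics/te.png

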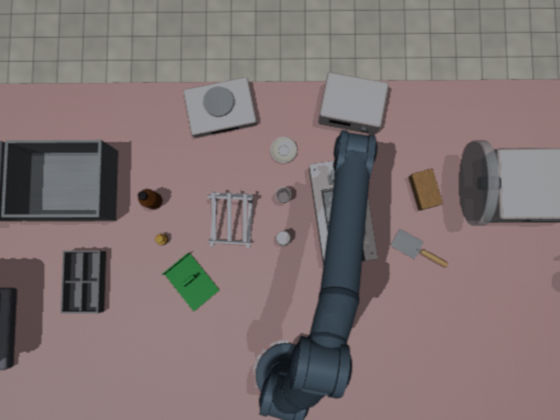

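```bash
python3 - <<'E'
from tgt import *
import pickle
s,P=pickle.load(open("pics/e1.pkl","rb"))
L=lambda u,v:((u+.5)/1.42-.5,(v+.5)/1.42-.5)
def wf(X): return R.from_euler('z',-WY).apply(X-WELL).round(1)
for c in [(320,246),(321,312)]: print("nose",wf(atz("w",L(*c),88,P)))
for c in [(348,181),(352,358)]: print("wall",wf(atz("w",L(*c),80,P)))
for c in [(375,270),(396,270),(394,327),(374,327)]: print("tab",wf(atz("w",L(*c),124,P)))
E
```

```text
nose [64.2 22.  44. ]
nose [ 62.8 -20.6  44. ]
wall [81.6 59.5 36. ]
wall [ 80.9 -56.9  36. ]
tab [98.  16.9 80. ]
tab [109.2  16.8  80. ]
tab [108.3 -16.1  80. ]
tab [ 97.1 -16.1  80. ]
```

The nose is at 63.5 mm and the tab at 103 mm in the well frame. With the wall reading 81.3 instead of 82.5, these match fully home (64 and 104) within calibration. The bystanders are unmoved, so I'll hand in.

```bash
python3 -c "
from plant import manip
print(manip.sign_off())"
```

```text
the job is handed in; nothing more can be done
None
```

The cover is refitted in the well and the bolt is slid fully home; I handed the job in at about 23 s of the 58 s. I lifted the cover off the rack tilted and slid its plain end under the lip. I then levelled it onto the floor, let go, drew the bolt home by its tab, released it and moved the arm clear.

**Last checks:**
- **Cover:** it sits flat. When pressed down on the floor with about 9 N, the moment at the wrist was close to zero.
- **Bolt:** it stopped dead at its end stop, with the pull on it rising to 11 N. The nose measured about 63.5 mm and the tab about 103 mm in the well frame; fully home they should be 64 and 104.
- **Bystanders:** nothing looks moved in the scene and top views. The arm hides part of the instrument in the top view, but no bystander.

**Small disagreements:**
- The bolt started about 8–10 mm advanced instead of fully withdrawn, but its nose was still clear of the well.
- The wrist camera's measurements were 1–2 mm off along x, and well heights read about 5 mm low. I set the heights by feeling for contact with the floor.
- While lowering the cover I felt about 5 N sideways, from friction or a light touch on the far wall. I eased it off before letting go.

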